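Skewer the opener collars from the slanted rack

TASK

Take the orange-handled skewer from its slanted cradle and thread it up the slope, from the low end, through all three collars waiting in the blue rack, until you feel its tip touch the red end plate, without shoving that plate along its track. Lift the three collars out together on the skewer, lay the loaded skewer back in its cradle as it lay before, and let go. Leave the other things on the bench where they are.

Things in the scene. Friction and masses are not known exactly. Their poses are not given: they have to be found in the camera images.
- skewer: Skewer, 90 g: square orange handle 18 x 18 mm, dark flange of 24 mm diameter, straight steel shaft of 8 mm diameter. Origin in the handle on the shaft's line, the place to grip; x runs to the tip: handle -55 to 45 mm, flange 45 to 51, shaft 51 to 175. The handle's flat sides face y and z (z is up). It starts in the cradle, tip up at 30 degrees, handle at the low end.
- skewer_tip (a point): The very end of the skewer's rounded tip, 175 mm along x from the skewer's origin.
- cradle: Dark wooden cradle fixed to the bench, foot 250 x 70 x 14 mm, origin on the bench, 20 mm ahead of the foot's middle, z up, x the horizontal direction in which the skewer's tip points (roughly towards the robot). The line on which the skewer lies rises 30 degrees along x. The skewer is laid in and taken out square to this line; nothing stands beside the grip.
- cradle_seat (a point): Where the skewer's origin lies when it rests in the cradle: 75 mm behind (-x of) the cradle's origin, 80 mm above the bench. From here along the skewer's line: a splayed saddle, about 21 mm wide at the bottom, under the handle from -52 to -38 mm, and a stop plate with its face at -57 mm behind the handle's end.
- cradle_fork (a point): Centre of the shaft where the V fork (90 degrees, about 34 mm wide at the top) carries it: 158 mm from point cradle_seat along the skewer's line. The fork is 8 mm thick; the collars must be between it and the flange.
- rack: Blue and dark steel rack fixed to the bench, foot 160 x 80 x 12 mm, z up, x the horizontal direction in which it rises at 30 degrees (roughly towards the robot). Origin on the bench, 45 mm before (-x of) the middle slot. Three slots at 15 mm pitch along the slope hold the collars square to it. Posts 24 mm apart flank each slot and reach 5 mm above the bore line. Open at the low end and above: collars lift out square to the slope.
- rack_mid (a point): Point on the bore line at the middle slot: 45 mm ahead (+x) of the rack's origin, 170 mm above the bench. The bore line runs along the slope through all three collars, 18 mm above the slots' floor.
- rack_track (a point): Point on the bore line 59 mm up the slope from point rack_mid: the nearest place of the red end plate's near face. The plate (30 mm wide, 15 mm above to 18 mm below the bore line, square to it) starts 0 to 28 mm further up, different each time and not reported: feel for it (or see it). It sits on a stiff track and gives way up the slope at about 15 N.
- brass_collar: Brass collar with a round through bore of 20 mm; outside diameter 36 mm, 8 mm thick, about 45 g. Origin at its centre, z along the bore. It starts in the lowest slot of the rack, bore along the slope, held on both sides by the slot's posts with about 3 mm of play along the slope and 1.5 mm sideways.
- copper_collar: Copper collar with a round through bore of 20 mm; outside diameter 36 mm, 8 mm thick, about 45 g. Origin at its centre, z along the bore. It starts in the middle slot of the rack, bore along the slope, held on both sides by the slot's posts with about 3 mm of play along the slope and 1.5 mm sideways.
- nickel_collar: Nickel-grey collar with a round through bore of 20 mm; outside diameter 36 mm, 8 mm thick, about 45 g. Origin at its centre, z along the bore. It starts in the highest slot of the rack, bore along the slope, held on both sides by the slot's posts with about 3 mm of play along the slope and 1.5 mm sideways.
- stopper: Nickel bottle stopper standing on the bench, 34 mm diameter, 57 mm high, origin under its centre; leave it.
- shaker_cap: Copper shaker cap, 62 mm diameter, 47 mm high, origin under its centre; leave it.
- spanner: Steel spanner lying flat, 180 mm long along its x, 8 mm thick, origin under its middle; leave it.
- pourer_block: Clear acrylic pourer block, 70 x 50 x 34 mm, origin under its centre; leave it.
- oil_bottle: Small amber bottle, 48 mm diameter, 130 mm high, origin under its centre; leave it.
- screw_tin: Open steel tin, 70 mm diameter, 50 mm high, origin under its centre; leave it.

How it is judged (in metres and radians):
On the way, in this order (a step that is already met when the one before it is completed fails the run):
1. the skewer's shaft is through all three collars and its tip presses on the end plate (over 0.5 N) (x of brass_collar in the frame of skewer between 0.045 and 0.172 m and y of brass_collar in the frame of skewer between -0.013 and 0.013 m and z of brass_collar in the frame of skewer between -0.013 and 0.013 m and x of copper_collar in the frame of skewer between 0.045 and 0.172 m and y of copper_collar in the frame of skewer between -0.013 and 0.013 m and z of copper_collar in the frame of skewer between -0.013 and 0.013 m and x of nickel_collar in the frame of skewer between 0.045 and 0.172 m and y of nickel_collar in the frame of skewer between -0.013 and 0.013 m and z of nickel_collar in the frame of skewer between -0.013 and 0.013 m and contact force between skewer and endplate_c0 above 0.5 N), for 0.02 s.
2. all three collars are lifted out of the rack on the skewer (x of brass_collar in the frame of skewer between 0.045 and 0.172 m and y of brass_collar in the frame of skewer between -0.013 and 0.013 m and z of brass_collar in the frame of skewer between -0.013 and 0.013 m and x of copper_collar in the frame of skewer between 0.045 and 0.172 m and y of copper_collar in the frame of skewer between -0.013 and 0.013 m and z of copper_collar in the frame of skewer between -0.013 and 0.013 m and x of nickel_collar in the frame of skewer between 0.045 and 0.172 m and y of nickel_collar in the frame of skewer between -0.013 and 0.013 m and z of nickel_collar in the frame of skewer between -0.013 and 0.013 m and z of each of brass_collar, copper_collar, nickel_collar in the frame of rack_mid above -0.03 m and distance of each of brass_collar, copper_collar, nickel_collar from where it was at the start of the episode above 0.035 m and contact force between each of brass_collar, copper_collar, nickel_collar and rack below 0.05 N), for 0.2 s.
At the end, for the whole second after the job is handed in: The skewer lies released and at rest in its cradle, tip up (origin within 15 mm along, 8 mm across and 12 mm in height of its place, tip within about 12 mm), with all three collars around its shaft: each centre within 13 mm of the shaft's line, between flange and tip (x of brass_collar in the frame of skewer between 0.045 and 0.172 m and y of brass_collar in the frame of skewer between -0.013 and 0.013 m and z of brass_collar in the frame of skewer between -0.013 and 0.013 m and x of copper_collar in the frame of skewer between 0.045 and 0.172 m and y of copper_collar in the frame of skewer between -0.013 and 0.013 m and z of copper_collar in the frame of skewer between -0.013 and 0.013 m and x of nickel_collar in the frame of skewer between 0.045 and 0.172 m and y of nickel_collar in the frame of skewer between -0.013 and 0.013 m and z of nickel_collar in the frame of skewer between -0.013 and 0.013 m and x of skewer in the frame of cradle_seat between -0.015 and 0.015 m and y of skewer in the frame of cradle_seat between -0.008 and 0.008 m and z of skewer in the frame of cradle_seat between -0.012 and 0.012 m and x of skewer_tip in the frame of cradle_seat between 0.13 and 0.175 m and y of skewer_tip in the frame of cradle_seat between -0.012 and 0.012 m and z of skewer_tip in the frame of cradle_seat between 0.07 and 0.105 m and contact force between skewer and cradle above 0.3 N and linear speed of each of brass_collar, copper_collar, nickel_collar, skewer below 0.02 m/s); the robot touches nothing.
It fails at once if the end plate is shoved more than 12 mm along its track (distance of endplate_c0 from where it was at the start of the episode above 0.012 m).
It fails at once if a loose bystander (stopper, shaker cap, spanner, pourer block, bottle, tin) is moved more than 25 mm (distance of any of stopper, shaker_cap, spanner, pourer_block, oil_bottle, screw_tin from where it was at the start of the episode above 0.025 m).
It also fails if it takes over 67 s, if anything falls off the work surface, if the arm or the gripper's body presses on something with over 40 N, if the wrist force passes 120 N, or if a joint passes its speed limit or range.

ROBOT

A 6-joint arm with a two-finger parallel gripper is mounted at the origin on the work surface. World frame = base frame: x ahead of the robot, y to its left, z up, the work surface at z = 0. Lengths are in mm, angles in rad, forces in N, time in s.
With the tool pointing down it reaches from about 150 to 775 mm from the base axis. Payload 6.1 kg.
Tool frame: the origin (TCP) lies at the very end of the fingers, on their centre line; the grasp point (between the pads) lies 19 mm behind it; x points along the fingers, y is the direction in which the jaws open and shut, and the axes are right-handed (so a half turn about x gives the same grasp; the last joint's range is limited). The gripper opens to 85 mm and grips with 20 to 120 N. Pads are 22 mm wide; open, the fingers measure 114 mm over their backs; the gripper's body (76 mm by 85 mm) begins 54 mm behind the grasp point. The pads swing forward as they close: fully open they stand 13 mm farther back than shut.
Start: joints at [1.333, 0.126, -0.04, 1.405, 0, 1.571], TCP at [123.666, 510.211, 231.295] pointing down, gripper open.
Joint ranges: [-2.72, 2.72], [-0.95, 1.95], [-1.27, 1.35], [-1.78, 2.02], [-1.46, 1.47], [-3.14, 3.14]. Speed limits (rad/s): [2.39, 2.39, 3.01, 3.14, 3.14, 3.14].

INTERFACE

Orientations are given as [roll, pitch, yaw] about the fixed x, y, z axes, in that order (R = Rz(yaw) Ry(pitch) Rx(roll)).
In Python, from workcell import * gives the robot as it stands.
- The arm moves only by the tool drive_tool, never from a script. Its argument "increments" is a list of rows, each a list of 7 numbers: the shift along the tool's x, y, z in mm, then the turn, a rotation vector about the tool's x, y, z in units of 8 degrees (1.0 is 8 degrees), then the gripper command: -1 is fully open, 1 is shut, values between are in proportion. A call has 1 to 8 rows; each row shifts and turns the commanded pose from where the row before left it, along the tool's axes as they then stand; what a row does not reach is not made up. A row lasts 1/10 s, in which the tool goes at most 50 mm and 8.59 degrees, less where a joint would pass 70% of its speed; a pose out of reach is approached as far as the arm can. A call with a gripper value outside its range is refused whole. The fingers move at their own pace and stop on an object; "squeeze" is the grip in N (left out, the last holds). Time passes only in rows, so rows that do not move let the fingers close. It gives the time, the measured TCP pose, the force and the opening at its end, in the units of the state.
- state(): the state, without advancing time (a new reading comes with each control period).
- snapshot(name): name is "side" or "top" or "wrist"; returns a dict with "img" (420x560x3 uint8, red, green, blue), "range_z" (420x560 float32, mm along the optical axis (not along the pixel's ray), 0 where there is no reading), "fx", "fy", "cx", "cy" (pixels), "rvec" (rotation vector, rad) and "tvec" (3), from world to camera coordinates, as OpenCV has them. Camera axes: x right, y down, z forward; pixel columns grow to the right and rows downward; lengths in mm; the calibration is good to about 2 mm. A picture is of the moment at which its call begins.
- sign_off(): hands the job in, once; it reports no verdict.
The state is a dict: "t": time; "joint_positions": joint angles; "qd": joint speeds; "joint_efforts": joint torques, N m; "eef_pos": TCP position; "tcp_rot": TCP orientation; "contact_force": force on the tool from outside, world axes, zero at the start; "moment": the same for the moment, N m; "opening": finger opening in mm.
Only numpy, scipy, OpenCV 4.12 (cv2) and the standard library are available. Lean on these libraries where they do the work, as an engineer would, in place of code of your own. Each camera call takes 0.05 s, during which the arm holds its last target.

## Working session

There is one attempt and no reset: what is moved stays moved. The work goes in short steps, Python scripts to look and compute and a tool call to move; the robot and the scene stay as the last step left them, time stands still between calls to the robot, and variables do not carry over. Pictures are saved under pics/ and viewed, and the job is handed in when it is done.

Besides the shell and the picture viewer there is one more tool, called after "Request:" by a JSON object that holds its "api" and its "payload", one argument or row to a line. drive_tool: Moves the arm, as the interface text tells. Its arguments: {"type":"object","properties":{"increments":{"type":"array"},"squeeze":{"type":"number"}},"required":["increments"]}

```bash
ls; mkdir -p pics
cat > h.py <<'E'
from workcell import *
import numpy as np, cv2
def snap(n,f):
    s=snapshot(n); cv2.imwrite('pics/'+f+'.png',cv2.cvtColor(s['img'],cv2.COLOR_RGB2BGR)); np.savez('pics/'+f+'.npz',**s); return s
def load(f): return dict(np.load('pics/'+f+'.npz'))
def cam(s):
    R=cv2.Rodrigues(np.array(s['rvec'],float))[0]; t=np.array(s['tvec'],float).reshape(3); return R,t
def pts(s,uv,z=None):
    R,t=cam(s); uv=np.atleast_2d(uv).astype(float)
    d=np.c_[(uv[:,0]-s['cx'])/s['fx'],(uv[:,1]-s['cy'])/s['fy'],np.ones(len(uv))]
    if z is None: zz=s['range_z'][uv[:,1].astype(int),uv[:,0].astype(int)]; return (d*zz[:,None]-t)@R
    C=-R.T@t; D=d@R; return C+D*((z-C[2])/D[:,2])[:,None]
def proj(s,P):
    R,t=cam(s); c=np.atleast_2d(P)@R.T+t; return np.c_[c[:,0]/c[:,2]*s['fx']+s['cx'],c[:,1]/c[:,2]*s['fy']+s['cy']]
E
python3 - <<'E'
from h import *
print(state())
for n in ['side','top','wrist']:
    s=snap(n,n+'0'); R,t=cam(s); print(n,s['fx'],-R.T@t, R[2])
E
```

```text
pics
{'t': 0.0, 'joint_positions': array([ 1.33298173e+00,  1.26370973e-01, -4.05946326e-02,  1.40540570e+00,
        1.86320798e-05,  1.57080918e+00]), 'qd': array([-9.73755375e-05,  6.12305495e-04, -3.01201885e-04, -4.03382350e-04,
       -3.88800965e-04,  1.87507407e-03]), 'joint_efforts': array([ 5.87771519e-04, -4.35912180e+01,  3.52923095e+01,  1.71491120e-02,
        8.71991529e-05, -9.71767626e-07]), 'eef_pos': array([123.57823036, 509.83106092, 230.53933168]), 'tcp_rot': array([-1.58261296,  1.56922124, -1.82044043]), 'contact_force': array([-0.33626579, -0.28753253, -0.27546891]), 'moment': array([ 0.03654158, -0.02599076, -0.01417813]), 'opening': 85.54043768549472}
side 469.8914566875914 [ 505.4207894  1014.92870678  756.41945369] [ 0.03388055 -0.84591581 -0.53223919]
top 528.5515686648007 [ 391.75357782    8.71281233 1369.7688681 ] [ 0.11180819  0.01532174 -0.99361168]
wrist 316.77084871516587 [ 51.21669609 527.90409397 372.68403597] [ 0.28221389 -0.06939103 -0.95683865]
```

View pics/side0.png

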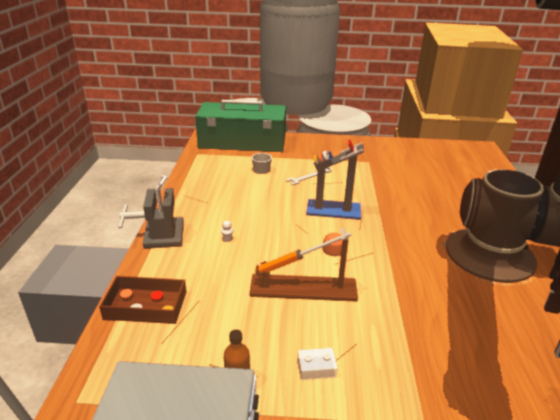

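View pics/top0.png

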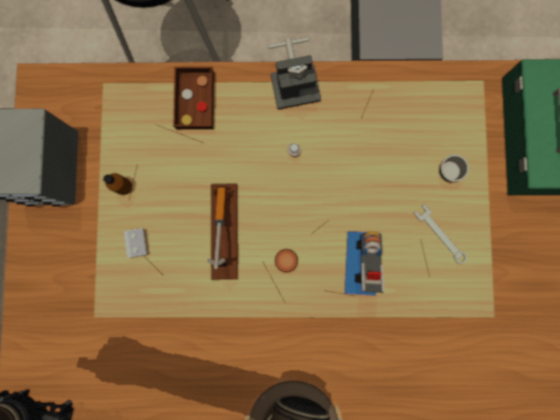

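View pics/wrist0.png

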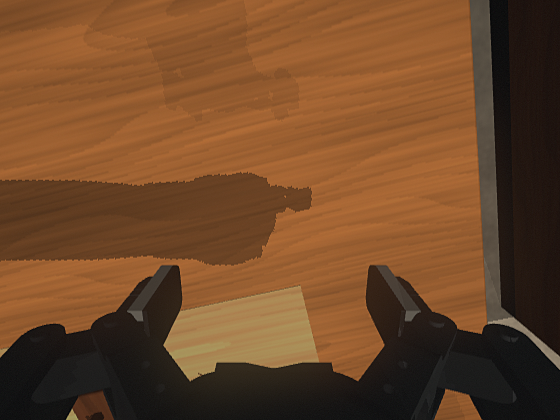

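Run:
```python
from h import *
for f,b in [('top0',(180,160,290,300)),('side0',(220,130,390,310))]:
    s=load(f); im=cv2.resize(s['img'][b[1]:b[3],b[0]:b[2]],None,fx=4.5,fy=4 if 0 else 4.5 if f=='x' else 4,interpolation=cv2.INTER_CUBIC)
    cv2.imwrite('pics/z_%s.png'%f,im[:600,:800,::-1])
s=load('top0'); b=(330,200,400,310)
cv2.imwrite('pics/z_rack.png',cv2.resize(s['img'][b[1]:b[3],b[0]:b[2]],None,fx=5,fy=5,interpolation=cv2.INTER_CUBIC)[:,:,::-1])
print(s['range_z'][200,220],s['range_z'][250,217], pts(s,[[220,200],[217,250],[366,265],[216,262]]))
```

```text
1308.6127 1226.9258 [[ 561.48586179  179.43066793   74.47459803]
 [ 435.55625033  175.98168116  142.46301256]
 [ 400.50059345 -163.42623778  177.21988525]
 [ 407.57484469  175.19022767  162.38404587]]
```

View pics/z_top0.png

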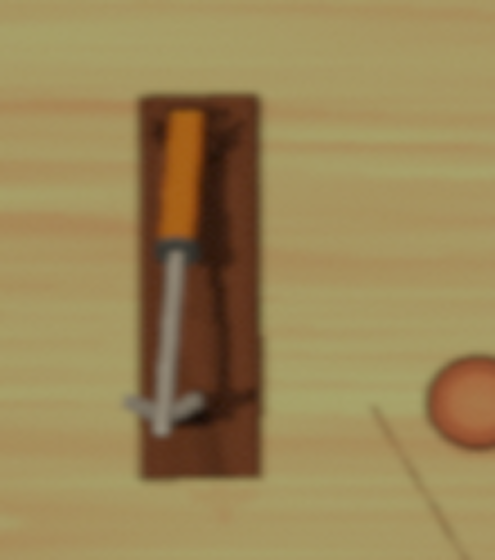

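View pics/z_side0.png

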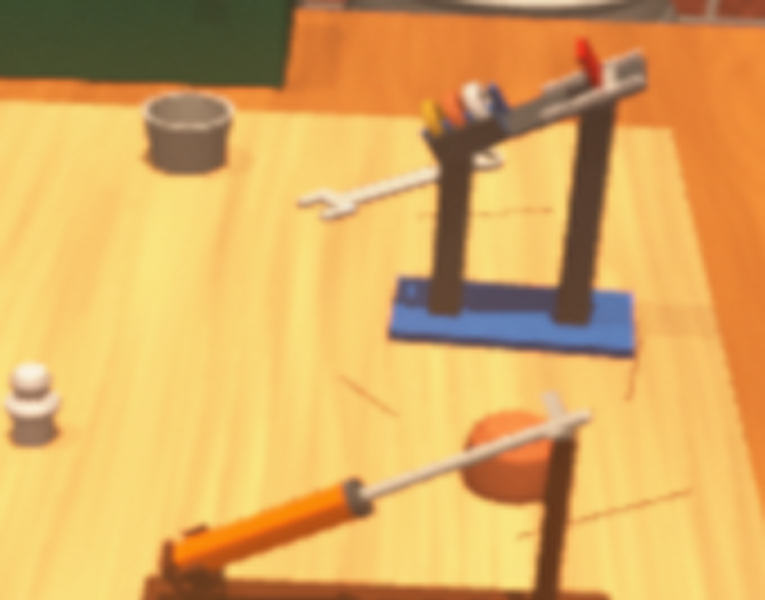

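View pics/z_rack.png

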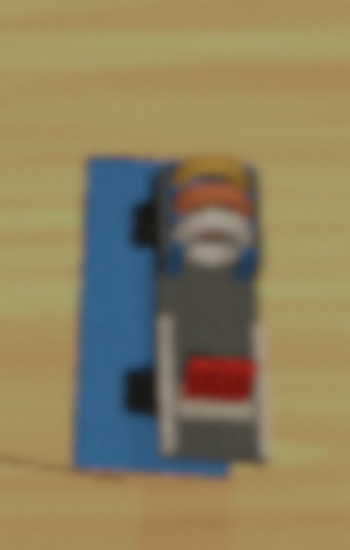

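Run:
```python
from h import *
s=load('top0'); im=s['img']; hsv=cv2.cvtColor(im,cv2.COLOR_RGB2HSV)
# orange handle
def grow(m): return m
V,U=np.mgrid[:420,:560]
P=pts(s,np.c_[U.ravel(),V.ravel()]).reshape(420,560,3)
w=lambda x0,x1,y0,y1:(U>=x0)&(U<x1)&(V>=y0)&(V<y1)
# orange
m=(hsv[...,0]<20)&(hsv[...,1]>180)&(hsv[...,2]>120)&w(205,235,180,222)
print('or',m.sum()); q=P[m]; print(q.mean(0)); 
from numpy.linalg import svd
c=q.mean(0); print(svd(q-c)[2][0])
# shaft: gray, low sat
for f,win in (('top0',w(205,235,222,270)),('side0',w(290,360,228,265))):
    s2=load(f); P2=pts(s2,np.c_[U.ravel(),V.ravel()]).reshape(420,560,3)
    h2=cv2.cvtColor(s2['img'],cv2.COLOR_RGB2HSV)
    m=win&(P2[...,2]>70)
    q=P2[m]; print(f,m.sum()); 
    if f=='top0':
        for v in range(222,272,3):
            r=m[v]; print(v,[ (u,*P2[v,u].round(0)) for u in np.where(r)[0]][:8])
# foot cradle: z 8..20
for nm,win,z in(('cr',w(200,250,170,290),14),('rk',w(335,400,220,305),12)):
    if nm=='cr': m=win&(hsv[...,2]<125)
    else: m=win&(hsv[...,0]>95)&(hsv[...,0]<125)&(hsv[...,1]>100)
    m=m.astype(np.uint8)
    m=cv2.morphologyEx(m,cv2.MORPH_CLOSE,np.ones((3,3)))
    cs=max(cv2.findContours(m,0,1)[0],key=cv2.contourArea)
    b=cv2.boxPoints(cv2.minAreaRect(cs)); print(nm,b.round(1).tolist()); print(pts(s,b,z).round(1))
```

```text
or 239
[551.96826417 177.76095219  88.94005946]
[-0.17414462 -0.12476034  0.97678478]
top0 263
222 [(np.int64(214), np.float64(504.0), np.float64(189.0), np.float64(110.0)), (np.int64(215), np.float64(504.0), np.float64(187.0), np.float64(105.0)), (np.int64(216), np.float64(504.0), np.float64(184.0), np.float64(107.0)), (np.int64(217), np.float64(504.0), np.float64(181.0), np.float64(108.0)), (np.int64(218), np.float64(504.0), np.float64(180.0), np.float64(105.0)), (np.int64(219), np.float64(503.0), np.float64(176.0), np.float64(114.0)), (np.int64(220), np.float64(504.0), np.float64(175.0), np.float64(107.0)), (np.int64(221), np.float64(504.0), np.float64(172.0), np.float64(108.0))]
225 [(np.int64(215), np.float64(497.0), np.float64(188.0), np.float64(98.0)), (np.int64(216), np.float64(498.0), np.float64(186.0), np.float64(95.0)), (np.int64(217), np.float64(497.0), np.float64(181.0), np.float64(110.0)), (np.int64(218), np.float64(497.0), np.float64(179.0), np.float64(108.0)), (np.int64(219), np.float64(496.0), np.float64(176.0), np.float64(112.0)), (np.int64(220), np.float64(498.0), 
[... 4399 characters left out ...]
(218), np.float64(403.0), np.float64(171.0), np.float64(161.0)), (np.int64(219), np.float64(403.0), np.float64(170.0), np.float64(153.0))]
267 [(np.int64(214), np.float64(396.0), np.float64(179.0), np.float64(166.0)), (np.int64(215), np.float64(396.0), np.float64(176.0), np.float64(169.0)), (np.int64(216), np.float64(396.0), np.float64(174.0), np.float64(167.0))]
270 []
side0 525
cr [[210.0, 184.0], [238.0, 184.0], [238.0, 279.0], [210.0, 279.0]]
[[611.4 214.   14. ]
 [611.2 141.1  14. ]
 [366.4 138.9  14. ]
 [366.4 210.4  14. ]]
rk [[346.0, 232.0], [374.0, 232.0], [374.0, 294.0], [346.0, 294.0]]
[[ 486.  -137.6   12. ]
 [ 485.9 -209.3   12. ]
 [ 328.6 -206.2   12. ]
 [ 328.6 -135.4   12. ]]
```

Run:
```python
from h import *
from scipy.spatial.transform import Rotation as Ro
st=state(); Rt=Ro.from_euler('xyz',st['tcp_rot']).as_matrix(); print(Rt.round(3))
s=load('wrist0'); R,t=cam(s); C=-R.T@t
print('cam in tool',Rt.T@(C-st['eef_pos'])); print((R@Rt).round(3))
```

```text
[[-0.     0.236  0.972]
 [-0.001  0.972 -0.236]
 [-1.    -0.001  0.   ]]
cam in tool [-141.96796567    0.25696817  -74.56678401]
[[ 0.     1.    -0.001]
 [-0.291  0.001  0.957]
 [ 0.957  0.     0.291]]
```

```bash
cat >> h.py <<'E'
from scipy.spatial.transform import Rotation as Ro
def Rtool(st=None):
    st=st or state(); return Ro.from_euler('xyz',st['tcp_rot']).as_matrix()
def plan(p,Rg,st=None):
    st=st or state(); R=Rtool(st); rv=Ro.from_matrix(R.T@Rg).as_rotvec()
    d=np.array(p)-st['eef_pos']
    print('t',st['t'],'j',st['joint_positions'].round(2))
    print('turn(8deg)',np.round(rv/np.radians(8),2)); print('shift after turn',(Rg.T@d).round(1),'before turn',(R.T@d).round(1))
def Rg(yaw,pitch,sgn=1):
    # skewer heading dir: horizontal angle yaw of skewer's x (tip), pitch up; tool x = -(skewer z)
    c,s=np.cos(yaw),np.sin(yaw); d=np.array([np.cos(pitch)*c,np.cos(pitch)*s,np.sin(pitch)])
    y=np.array([-s,c,0]); z=np.cross(d,y)
    # sgn=1: tool y=-skewer y, tool z = -d  (camera on tip side)
    return np.c_[-z,-sgn*y,np.cross(-z,-sgn*y)]
E
python3 - <<'E'
from h import *
print(Rg(np.pi,0).round(2)); plan([430,177,380],Rg(np.pi,0))
E
```

```text
[[-0.  0.  1.]
 [-0.  1. -0.]
 [-1. -0.  0.]]
t 0.15 j [ 1.33  0.13 -0.04  1.41 -0.    1.57]
turn(8deg) [-1.7  -0.    0.01]
shift after turn [-149.3 -332.9  306.4] before turn [-149.  -251.6  376.2]
```

Request:
{"api": "drive_tool", "payload": {
  "increments": [
    [-25,0,0,-0.85,0,0,-1],
    [-25,0,0,-0.85,0,0,-1],
    [-25,-30,30,0,0,0,-1],
    [-25,-30,30,0,0,0,-1],
    [-25,-30,30,0,0,0,-1],
    [-25,-30,30,0,0,0,-1],
    [0,-30,30,0,0,0,-1],
    [0,-30,30,0,0,0,-1]
  ]
}}

```text
t: 0.95
eef_pos: [304.7, 329.0, 382.1]
tcp_rot: [0.818, 1.569, 0.818]
contact_force: [0.5, 0.0, -0.5]
opening: 85.4
```

Request:
{"api": "drive_tool", "payload": {
  "increments": [
    [0,-30,30,0,0,0,-1],
    [0,-30,30,0,0,0,-1],
    [0,-30,30,0,0,0,-1],
    [0,-30,30,0,0,0,-1],
    [0,-33,6,0,0,0,-1],
    [0,0,0,0,0,0,-1],
    [0,0,0,0,0,0,-1]
  ]
}}

```text
t: 1.65
eef_pos: [429.7, 176.5, 381.1]
tcp_rot: [2.766, 1.57, 2.763]
contact_force: [-0.2, 0.1, -0.3]
opening: 85.3
```

Run:
```python
from h import *
s=snap('wrist','w1'); st=state(); print(st['eef_pos'],st['joint_positions'],st['contact_force'])
```

```text
[429.43400651 177.21653276 381.21480014] [3.91140480e-01 5.99492738e-02 2.20805001e-01 1.73178334e+00
 3.84152768e-04 3.92054281e-01] [-0.45506136  0.60388522  0.28195279]
```

View pics/w1.png

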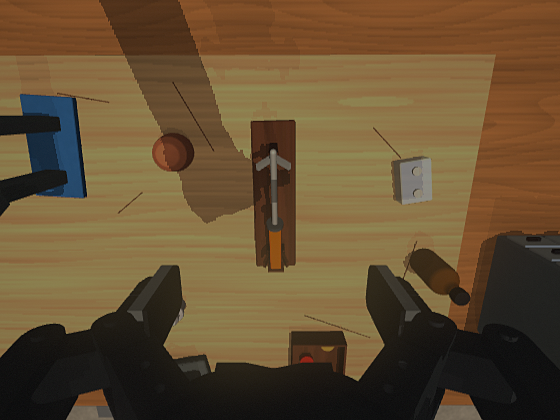

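Run:
```python
from h import *
s=load('w1'); im=s['img']; hsv=cv2.cvtColor(im,cv2.COLOR_RGB2HSV)
V,U=np.mgrid[:420,:560]; w=lambda x0,x1,y0,y1:(U>=x0)&(U<x1)&(V>=y0)&(V<y1)
m=(hsv[...,0]<22)&(hsv[...,1]>190)&(hsv[...,2]>150)&w(262,292,225,275)
r=cv2.minAreaRect(np.c_[U[m],V[m]].astype(np.float32)); print('handle',m.sum(),r, U[m].mean(),V[m].mean())
P=pts(s,np.c_[U.ravel(),V.ravel()]).reshape(420,560,3)
for v in range(140,272,8):
    rr=[u for u in range(262,292) if P[v,u,2]>60 and P[v,u,2]<250]
    if rr: print(v,rr[0],rr[-1],P[v,rr].mean(0).round(1))
# foot edges via color
g=cv2.cvtColor(im,cv2.COLOR_RGB2GRAY).astype(float)
L=[];Rr=[]
for v in range(185,262):
    d=np.diff(g[v]); 
    a=246+np.argmin(d[246:258]); b=288+np.argmax(d[288:302]); L.append((a+.5,v));Rr.append((b+.5,v))
for e in (L,Rr):
    q=pts(s,e,14); k=cv2.fitLine(q[:,:2].astype(np.float32),cv2.DIST_HUBER,0,.01,.01).ravel(); print(k, 'y at x=544', k[3]+ (544-k[2])*k[1]/k[0])
T=[(u,119+np.argmin(np.diff(g[114:128,u])) ) for u in range(254,292)]
print(pts(s,T,14)[:,0].mean(), g[112:130,262], g[255:275,256],g[255:275,292])
```

```text
handle 46 ((274.5, 249.0), (36.0, 11.0), 90.0) 277.39130434782606 248.91304347826087
148 269 277 [398.1 176.5  98.9]
156 268 278 [400.6 176.6 163. ]
164 262 290 [409.7 180.2 162.6]
172 270 276 [420.4 176.5 154.1]
180 271 276 [431.  177.1 148.6]
188 271 276 [442.1 177.1 143. ]
196 271 276 [454.1 177.1 135.7]
204 271 277 [467.1 177.7 127. ]
212 272 277 [480.2 178.4 119.8]
220 267 282 [496.5 178.4 104.9]
228 267 282 [505.7 178.4 112.1]
236 269 280 [521.1 178.4 103.1]
244 269 280 [537.4 178.4  93.5]
252 270 280 [554.4 179.2  84.2]
260 264 287 [574.8 179.5  69.4]
268 271 280 [592.5 180.1  62.1]
[9.9983531e-01 1.8149588e-02 5.3319629e+02 1.4344617e+02] y at x=544 143.64229
[9.9982995e-01 1.8439926e-02 5.4785272e+02 2.1468370e+02] y at x=544 214.61264
370.8450284091246 [120. 120. 120. 120. 125. 128. 131. 131. 113.  27.  46.  53.  53.  52.
  53.  53.  53.  53.] [ 46.  48.  47.  46.  46.  48.  53.  51.  54.  65. 103. 131. 125. 123.
 122. 123. 123. 123. 125. 128.] [ 61.  61.  61.  61.  62.  60.  61.  61.  61.  54.  88. 129. 125. 125.
 125. 122. 122. 123. 126. 127.]
```

Request:
{"api": "drive_tool", "payload": {
  "increments": [
    [0,-40,-4,0,0,0,-1],
    [0,-40,-4,0,0,0,-1],
    [0,-40,-4,0,0,0,-1],
    [0,-40,-4,0,0,0,-1],
    [0,-40,-4,0,0,0,-1],
    [10,-40,-4,0,0,0,-1],
    [10,-40,-4,0,0,0,-1],
    [10,-40,-4,0,0,0,-1]
  ]
}}

```text
t: 2.5
eef_pos: [397.4, -143.2, 351.1]
tcp_rot: [0.027, 1.57, 0.029]
contact_force: [-0.1, 0.2, 0.7]
opening: 85.4
```

Request:
{"api": "drive_tool", "payload": {
  "increments": [
    [30,-29,-8,0,0,0,-1],
    [0,0,0,0,0,0,-1],
    [0,0,0,0,0,0,-1]
  ]
}}

```text
t: 2.8
eef_pos: [389.2, -171.2, 321.0]
tcp_rot: [2.328, 1.569, 2.327]
contact_force: [0.0, 0.4, 1.0]
opening: 85.7
```

Run:
```python
from h import *
s=snap('wrist','w2'); st=state(); print(st['eef_pos'],st['tcp_rot'],st['joint_positions'],st['contact_force'])
s=snap('wrist','w3');
s=load('w2');b=(180,80,380,310)
cv2.imwrite('pics/z_w2.png',cv2.resize(s['img'][b[1]:b[3],b[0]:b[2]],None,fx=2.6,fy=2.6,interpolation=cv2.INTER_CUBIC)[:,:,::-1])
```

```text
[ 389.71208788 -170.90863665  321.81169259] [0.64859112 1.57021712 0.64942883] [-4.13643747e-01 -4.48596340e-02 -1.94435681e-02  1.59593079e+00
  5.06145318e-04 -4.14481391e-01] [0.6315524  0.00153724 1.06167558]
```

View pics/z_w2.png

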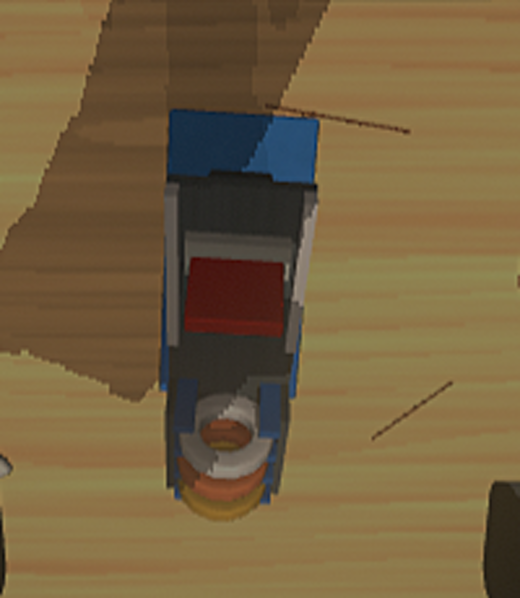

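Run:
```python
from h import *
s=load('w2'); im=s['img']; z2=lambda a:np.array(a,float)/2.6+[180,80]
print('nickel bore',pts(s,[z2((225,433))],179.5))
# foot: left edge px top-left (170,110) bottom (160,390); right (320,122)->(294,396) z=12
print('foot',pts(s,[z2((170,110)),z2((160,390)),z2((320,122)),z2((294,396))],12).round(1))
P=pts(s,[z2(p) for p in [(172,200),(172,330),(308,210),(294,340),(240,290),(240,325),(196,325),(280,325),(190,400),(270,400),(200,455),(252,455)]])
print(P.round(1))
# plate: red bottom edge, front top edge (190,318)-(282,320)
V,U=np.mgrid[:420,:560]
hsv=cv2.cvtColor(im,cv2.COLOR_RGB2HSV)
m=((hsv[...,0]<8)|(hsv[...,0]>172))&(hsv[...,1]>170)&(U>240)&(U<300)&(V>170)&(V<215)
q=pts(s,np.c_[U[m],V[m]]); print('red',m.sum(),q.min(0),q.max(0),q.mean(0))
for v in range(176,214,2):
    k=m[v]; 
    if k.any(): print(v,U[v][k].min(),U[v][k].max(),pts(s,np.c_[U[v][k],V[v][k]]).mean(0).round(1))
# nickel
m=(hsv[...,1]<60)&(hsv[...,2]>70)&(U>247)&(U<288)&(V>225)&(V<268)
q=pts(s,np.c_[U[m],V[m]]); print('ni',m.sum(),q.mean(0),U[m].min(),U[m].max(),V[m].min(),V[m].max())
```

```text
nickel bore [[ 437.56754095 -177.31262032  179.5       ]]
foot [[ 325.5 -209.    12. ]
 [ 482.9 -218.8   12. ]
 [ 331.6 -129.6   12. ]
 [ 486.6 -140.6   12. ]]
[[ 346.4 -191.8  216.9]
 [ 395.2 -195.4  187.7]
 [ 314.9 -170.9  463.1]
 [ 398.7 -152.8  188. ]
 [ 374.2 -171.6  215.6]
 [ 382.4 -171.6  226.1]
 [ 381.9 -184.6  228. ]
 [ 382.  -159.7  227.7]
 [ 426.5 -190.5  174.1]
 [ 427.4 -160.4  171.9]
 [ 442.1 -186.2  188.9]
 [ 442.6 -167.3  187.9]]
red 1036 [ 314.86884919 -188.43940108  202.72649691] [ 385.9983407  -158.55647462  463.12437113] [ 375.21600625 -173.49250745  218.27816791]
180 253 276 [ 367.  -178.1  204.7]
182 253 288 [ 368.4 -173.1  206.1]
184 253 288 [ 369.6 -173.1  208.4]
186 253 288 [ 370.8 -173.1  210.5]
188 252 288 [ 372.  -173.4  212.6]
190 252 288 [ 373.1 -173.4  214.8]
192 252 288 [ 374.3 -173.4  216.8]
194 252 288 [ 375.4 -173.4  218.8]
196 251 288 [ 376.5 -173.8  221. ]
198 251 288 [ 377.7 -173.8  222.5]
200 251 288 [ 378.8 -173.7  224.5]
202 251 288 [ 378.2 -173.6  232.8]
204 251 288 [ 381.3 -173.7  227.3]
206 251 288 [ 383.2 -173.8  226.4]
208 274 287 [ 385.  -164.4  225.7]
ni 568 [ 438.15177175 -176.55805319  182.15735177] 250 287 231 267
```

```bash
cat >> h.py <<'E'
seat=np.array([543.5,179,80]); yc=np.pi+0.018; RC=Rg(yc,np.pi/6)
mid=np.array([454,-177.7,170]); yr=np.pi-0.0665; RR=Rg(yr,np.pi/6)
def tcp(R,o): return o+R[:,0]*19      # origin o of skewer
E
python3 - <<'E'
from h import *
print(tcp(RC,seat)-100*RC[:,0],RC)
plan(tcp(RC,seat)-100*RC[:,0],RC)
E
```

```text
[583.99343918 179.72896063 150.14805771] [[-0.499919   -0.01799903  0.86588511]
 [-0.00899951  0.999838    0.01558762]
 [-0.8660254  -0.         -0.5       ]]
t 2.9 j [-0.41 -0.05 -0.02  1.6   0.   -0.41]
turn(8deg) [-0.12  3.76 -0.03]
shift after turn [ 48.9 347.  259.5] before turn [172.3 350.3 194.3]
```

Request:
{"api": "drive_tool", "payload": {
  "increments": [
    [0,39,10,0,0,0,-1],
    [0,39,10,0,0,0,-1],
    [0,39,10,0,0,0,-1],
    [0,39,10,0,0,0,-1],
    [0,39,10,0,0,0,-1],
    [0,39,10,0,0,0,-1],
    [0,39,10,0,0,0,-1],
    [0,39,10,0,0,0,-1]
  ]
}}

```text
t: 3.7
eef_pos: [469.4, 143.7, 322.8]
tcp_rot: [0.343, 1.568, 0.346]
contact_force: [0.5, -1.3, 0.1]
opening: 85.7
```

Request:
{"api": "drive_tool", "payload": {
  "increments": [
    [0,38,25,0,0,0,-1],
    [0,0,35,0,0,0,-1],
    [0,0,35,0,0,0,-1],
    [0,0,0,-0.03,0.94,-0.01,-1],
    [0,0,0,-0.03,0.94,-0.01,-1],
    [0,0,0,-0.03,0.94,0,-1],
    [0,0,0,-0.03,0.94,0,-1],
    [0,0,0,0,0,0,-1]
  ]
}}

```text
t: 4.5
eef_pos: [530.9, 173.9, 263.2]
tcp_rot: [3.109, 1.102, 3.122]
contact_force: [0.7, -0.2, -1.0]
opening: 85.6
```

Run:
```python
from h import *
plan(tcp(RC,seat)-60*RC[:,0],RC)
s=snap('wrist','w4')
```

```text
t 4.5 j [0.25 0.6  0.59 2.02 0.12 0.21]
turn(8deg) [ 0.    0.4  -0.12]
shift after turn [111.3   4.9 102.5] before turn [116.9   2.9  96.3]
```

View pics/w4.png

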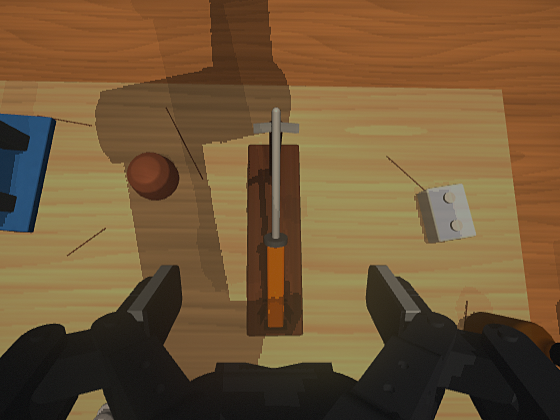

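```bash
cat > kin.py <<'E'
import numpy as np
from scipy.optimize import least_squares
D=[((.126371,-.0405946,1.4054),(np.hypot(123.578,509.831),230.54)),((.05995,.220805,1.73178),(np.hypot(429.43,177.2165),381.21)),((-.04486,-.019444,1.59593),(np.hypot(389.71,-170.91),321.81))]
E
python3 - <<'E'
from h import *; from kin import *
st=state(); j=st['joint_positions']; print(j, st['eef_pos'])
D.append((tuple(j[1:4]),(np.hypot(*st['eef_pos'][:2]),st['eef_pos'][2])))
def f(p,q):
    a,b,r0,z0,L,c=p; j2,j3,j4=q; f_=j2-j3; t=f_+j4
    return r0+a*np.sin(j2)+b*np.cos(f_)+c*np.sin(f_)+L*np.cos(t), z0+a*np.cos(j2)-b*np.sin(f_)+c*np.cos(f_)-L*np.sin(t)
g=lambda p:np.concatenate([np.subtract(f(p,q),m) for q,m in D])
r=least_squares(g,[400,400,0,200,200,0]); print(r.x.round(1),g(r.x).round(2))
E
```

```text
[0.25247449 0.59452244 0.59686047 2.02064623 0.12113876 0.211028  ] [531.14103465 173.90160943 266.44965794]
[5.240e+02 4.513e+02 5.000e-01 1.369e+02 4.312e+02 8.170e+01] [-0.09  0.52 -0.28  0.46  0.7   0.49 -0.33 -1.46]
```

```bash
cat >> kin.py <<'E'
def f(p,q):
    a,b,r0,z0,L,c=p; j2,j3,j4=q; f_=j2-j3; t=f_+j4
    return r0+a*np.sin(j2)+b*np.cos(f_)+c*np.sin(f_)+L*np.cos(t), z0+a*np.cos(j2)-b*np.sin(f_)+c*np.cos(f_)-L*np.sin(t)
p0=[524,451.3,.5,136.9,431.2,81.7]
def ik(r,z,pit,p=p0):
    s=least_squares(lambda q:[*np.subtract(f(p,(q[0],q[1],pit-q[0]+q[1])),(r,z))],[.6,.3]); q=s.x; return q[0],q[1],pit-q[0]+q[1],s.cost
E
python3 - <<'E'
from h import *; from kin import *
for R,o,n in ((RC,seat,'cr'),(RR,mid,'rack')):
  d=-R[:,2]
  for s in ([0] if n=='cr' else [-190,-88]):
    for h in (0,40,80,120):
      t=tcp(R,o+d*s)-h*R[:,0]
      for pit in (90,105,120): print(n,s,h,pit,t.round(),np.round(ik(np.hypot(*t[:2]),t[2],np.radians(pit)),2))
E
```

```text
cr 0 0 90 [534. 179.  64.] [ 0.25 -0.26  1.06  0.  ]
cr 0 0 105 [534. 179.  64.] [0.46 0.   1.38 0.  ]
cr 0 0 120 [534. 179.  64.] [0.69 0.27 1.68 0.  ]
cr 0 40 90 [554. 179.  98.] [ 0.27 -0.16  1.14  0.  ]
cr 0 40 105 [554. 179.  98.] [0.48 0.11 1.46 0.  ]
cr 0 40 120 [554. 179.  98.] [0.71 0.4  1.78 0.  ]
cr 0 80 90 [574. 180. 133.] [ 0.29 -0.06  1.23  0.  ]
cr 0 80 105 [574. 180. 133.] [0.51 0.23 1.56 0.  ]
cr 0 80 120 [574. 180. 133.] [0.75 0.54 1.89 0.  ]
cr 0 120 90 [594. 180. 167.] [0.32 0.06 1.31 0.  ]
cr 0 120 105 [594. 180. 167.] [0.55 0.37 1.65 0.  ]
cr 0 120 120 [594. 180. 167.] [0.81 0.72 2.01 0.  ]
rack -190 0 90 [ 609. -188.   59.] [ 0.39 -0.09  1.1   0.  ]
rack -190 0 105 [ 609. -188.   59.] [0.61 0.23 1.45 0.  ]
rack -190 0 120 [ 609. -188.   59.] [0.86 0.57 1.81 0.  ]
rack -190 40 90 [ 629. -189.   93.] [0.41 0.02 1.19 0.  ]
rack -190 40 105 [ 629. -189.   93.] [0.64 0.35 1.55 0.  ]
rack -190 40 120 [ 629. -189.   93.] [0.91 0.74 1.93 0.  ]
rack -190 80 90 [ 649. -191.  128.] [0.43 0.14 1.27 0.  ]
rack -190 80 105 [ 649. -191.  128.] [0.68 0.5  1.65 0.  ]
rack -190 
[... 231 characters left out ...]

rack -88 0 90 [ 521. -182.  110.] [ 0.2  -0.22  1.15  0.  ]
rack -88 0 105 [ 521. -182.  110.] [0.42 0.04 1.46 0.  ]
rack -88 0 120 [ 521. -182.  110.] [0.64 0.3  1.75 0.  ]
rack -88 40 90 [ 541. -183.  144.] [ 0.23 -0.11  1.23  0.  ]
rack -88 40 105 [ 541. -183.  144.] [0.45 0.16 1.55 0.  ]
rack -88 40 120 [ 541. -183.  144.] [0.68 0.44 1.85 0.  ]
rack -88 80 90 [ 560. -185.  179.] [0.26 0.   1.32 0.  ]
rack -88 80 105 [ 560. -185.  179.] [0.48 0.29 1.64 0.  ]
rack -88 80 120 [ 560. -185.  179.] [0.72 0.6  1.97 0.  ]
rack -88 120 90 [ 580. -186.  213.] [0.29 0.12 1.4  0.  ]
rack -88 120 105 [ 580. -186.  213.] [0.53 0.44 1.74 0.  ]
rack -88 120 120 [ 580. -186.  213.] [0.79 0.8  2.1  0.  ]
```

Request:
{"api": "drive_tool", "payload": {
  "increments": [
    [10,1,32,0,0,0,-1],
    [20,1,32,0,0,0,-1],
    [20,1,32,0,0,0,-1],
    [10,0,0,0,0.2,-0.06,-1],
    [10,0,0,0,0.2,-0.06,-1],
    [0,0,0,0,0,0,-1],
    [0,0,0,0,0,0,-1]
  ]
}}

```text
t: 5.25
eef_pos: [586.1, 178.6, 165.3]
tcp_rot: [3.135, 1.059, -3.13]
contact_force: [-0.6, -0.4, 0.2]
opening: 85.4
```

Run:
```python
from h import *
plan(tcp(RC,seat)-40*RC[:,0],RC)
s=snap('wrist','w5')
```

```text
t 5.25 j [0.24 0.76 0.64 1.95 0.11 0.2 ]
turn(8deg) [ 0.01  0.09 -0.02]
shift after turn [74.1  1.2  5.8] before turn [74.2  1.   4.9]
```

View pics/w5.png

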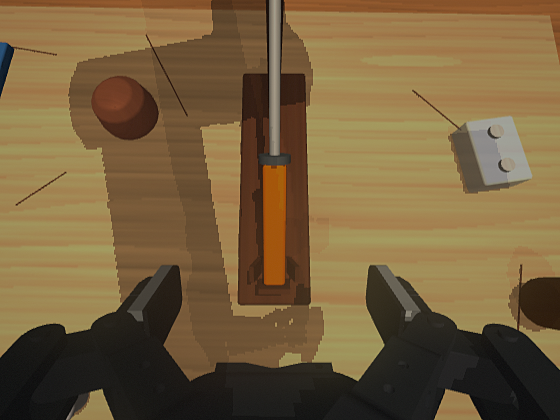

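Run:
```python
from h import *
s=load('w5'); d=-RC[:,2]; n=-RC[:,0]; y=-RC[:,1]
for x in (-55,45): print(x,[proj(s,seat+d*x+y*q+n*9)[0].round(1).tolist() for q in (-9,9)])
print(proj(s,seat+d*45+n*12), proj(s,seat+d*51+n*12))
hsv=cv2.cvtColor(s['img'],cv2.COLOR_RGB2HSV); m=(hsv[...,0]<22)&(hsv[...,1]>190)&(hsv[...,2]>150)
V,U=np.mgrid[:420,:560]; m&=(U>250)&(U<300)&(V<295)
for v in (170,200,230,260,280): k=U[v][m[v]]; print(v,k.min() if len(k) else 0,k.max() if len(k) else 0)
print(V[m].min(),V[m].max())
```

```text
-55 [[285.1, 285.9], [263.0, 285.9]]
45 [[286.9, 163.3], [261.9, 163.3]]
[[274.41570787 163.97992321]] [[274.43649219 155.48043089]]
170 263 285
200 264 285
230 264 284
260 264 284
280 264 283
165 284
```

Request:
{"api": "drive_tool", "payload": {
  "increments": [
    [25,1,5.8,0,0.09,-0.02,-1],
    [25,0,0,0,0,0,-1],
    [25,0,0,0,0,0,-1],
    [20,0,0,0,0,0,-1],
    [10,0,0,0,0,0,-1],
    [9,0,0,0,0,0,-1],
    [0,0,0,0,0,0,-1],
    [0,0,0,0,0,0,-1]
  ]
}}

```text
t: 6.1
eef_pos: [534.7, 178.2, 62.8]
tcp_rot: [3.14, 1.046, -3.125]
contact_force: [0.9, 1.0, -0.3]
opening: 85.3
```

Run:
```python
from h import *
plan(tcp(RC,seat),RC); print(state()['contact_force'])
```

```text
t 6.1 j [0.26 0.68 0.26 1.67 0.12 0.21]
turn(8deg) [ 0.   -0.01 -0.  ]
shift after turn [-0.3  0.6 -0.9] before turn [-0.3  0.6 -0.9]
[ 0.87216183  0.9593191  -0.29701671]
```

Close with a moderate grip.

Request:
{"api": "drive_tool", "payload": {
  "increments": [
    [0,0.6,0,0,0,0,0.3],
    [0,0,0,0,0,0,0.5],
    [0,0,0,0,0,0,1],
    [0,0,0,0,0,0,1],
    [0,0,0,0,0,0,1],
    [0,0,0,0,0,0,1],
    [0,0,0,0,0,0,1],
    [0,0,0,0,0,0,1]
  ],
  "squeeze": 60
}}

```text
t: 6.9
eef_pos: [534.4, 178.8, 61.9]
tcp_rot: [3.141, 1.045, -3.124]
contact_force: [1.7, -0.0, 2.0]
opening: 17.3
```

Run:
```python
from h import *
st=state();print(st['eef_pos'],st['tcp_rot'],st['opening'],st['contact_force'],st['moment']); snap('wrist','w6')
```

```text
[534.42730052 178.75990296  61.89034385] [ 3.14100658  1.04465732 -3.12429662] 17.25658042477067 [ 1.65704299e+00 -1.24233545e-03  1.99803344e+00] [-0.01240417 -0.5063112   0.06648697]
```

View pics/w6.png

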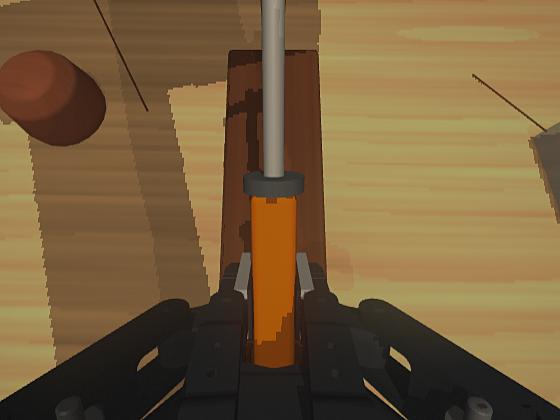

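Request:
{"api": "drive_tool", "payload": {
  "increments": [
    [-10,0,0,0,0,0,1],
    [-15,0,0,0,0,0,1],
    [-20,0,0,0,0,0,1],
    [-20,0,0,0,0,0,1],
    [-15,0,0,0,0,0,1],
    [0,0,0,0,0,0,1]
  ]
}}

```text
t: 7.55
eef_pos: [575.7, 179.6, 132.4]
tcp_rot: [3.14, 1.047, -3.126]
contact_force: [-0.2, -0.6, -0.1]
opening: 17.1
```

```bash
cat >> h.py <<'E'
GP=np.array([534.4,178.8,61.9]); GR=Ro.from_euler('xyz',[3.141,1.0447,-3.1243]).as_matrix()
off=GR.T@(seat-GP)          # skewer origin in tool frame
Rrel=GR.T@RC                # ideal tool frame at seat rel. actual
def tcpR(R,o): 
    Rt=R@Rrel.T; return o-Rt@off, Rt
d_r=-RR[:,2]; n_r=-RR[:,0]
def org(st=None):
    st=st or state(); return st['eef_pos']+Rtool(st)@off
E
python3 - <<'E'
from h import *
st=state();print(off,Ro.from_matrix(Rrel).as_rotvec(),st['contact_force'],st['moment'],st['joint_positions'])
o=org(st); print(o, (o-mid)@d_r,(o-mid)@n_r)
s=snap('side','s1')
b=(220,180,420,310)
cv2.imwrite('pics/z_s1.png',cv2.resize(s['img'][b[1]:b[3],b[0]:b[2]],None,fx=4,fy=4,interpolation=cv2.INTER_CUBIC)[:,:,::-1])
p,R=tcpR(RR,mid+d_r*-122+n_r*50); plan(p,R)
E
```

```text
[-20.2231301    0.04333656  -1.21783867] [-1.94847081e-05 -2.49744591e-03 -3.55178066e-04] [-0.22562053 -0.5960516  -0.11451036] [-0.00590918 -0.55892436  0.07089156] [0.24635657 0.74607104 0.53574498 1.8727825  0.11459629 0.19859983]
[584.79882047 179.80246978 150.57026622] -102.16595286284887 36.5500163355423
t 7.6 j [0.25 0.75 0.53 1.87 0.11 0.2 ]
turn(8deg) [0.52 0.01 0.3 ]
shift after turn [ -14.9 -364.6   19.7] before turn [   0.4 -365.3   -7. ]
```

View pics/z_s1.png

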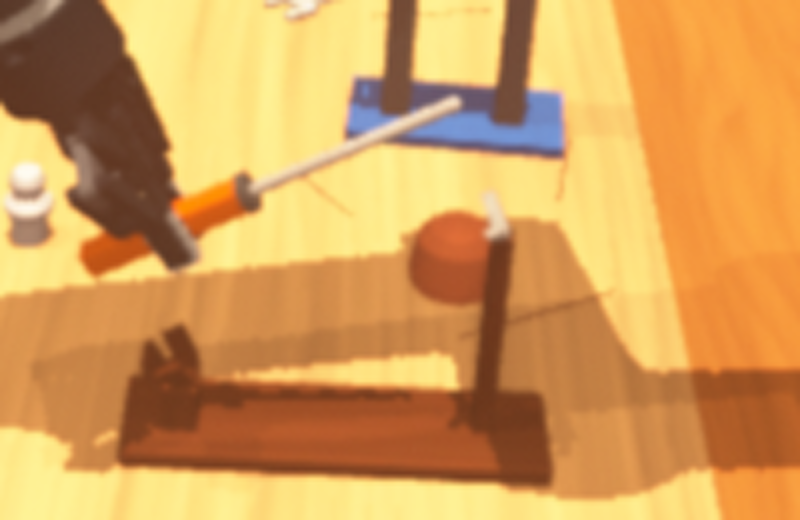

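Request:
{"api": "drive_tool", "payload": {
  "increments": [
    [0,-20,0,0,0,0,1],
    [0,-40,0,0,0,0,1],
    [0,-40,0,0,0,0,1],
    [0,-40,0,0,0,0,1],
    [0,-40,0,0,0,0,1],
    [0,-40,0,0,0,0,1],
    [0,-40,-3,0,0,0,1],
    [0,-40,-4,0,0,0,1]
  ]
}}

```text
t: 8.4
eef_pos: [572.4, -122.8, 133.6]
tcp_rot: [3.14, 1.042, -3.125]
contact_force: [0.6, 0.6, -0.0]
opening: 16.9
```

Request:
{"api": "drive_tool", "payload": {
  "increments": [
    [0,-40,0,0,0,0,1],
    [0,-25,0,0,0,0,1],
    [0,0,0,0.26,0,0.15,1],
    [0,0,0,0.26,0,0.15,1],
    [0,0,0,0,0,0,1]
  ]
}}

```text
t: 8.9
eef_pos: [574.4, -185.4, 134.0]
tcp_rot: [3.141, 1.043, 3.073]
contact_force: [-0.8, -0.6, -0.6]
opening: 17.1
```

Run:
```python
from h import *
st=state();o=org(st); print(o, (o-mid)@d_r,(o-mid)@n_r)
p,R=tcpR(RR,mid+d_r*-190+n_r*35); plan(p,R)
p,R=tcpR(RR,mid+d_r*-205); plan(p,R)
```

```text
[ 583.49022853 -186.02261907  152.06372786] -121.34104746180276 49.34526331967717
t 8.9 j [-0.26  0.76  0.55  1.89 -0.1  -0.17]
turn(8deg) [-0.01 -0.01 -0.01]
shift after turn [14.2 -0.3 68.7] before turn [14.1 -0.3 68.8]
t 8.9 j [-0.26  0.76  0.55  1.89 -0.1  -0.17]
turn(8deg) [-0.01 -0.01 -0.01]
shift after turn [49.1 -0.3 83.8] before turn [49.  -0.3 83.9]
```

Request:
{"api": "drive_tool", "payload": {
  "increments": [
    [4,0,20,0,0,0,1],
    [4,0,25,0,0,0,1],
    [6,0,24,0,0,0,1],
    [15,0,15,0,0,0,1],
    [20,0,0,0,0,0,1],
    [0,0,0,0,0,0,1],
    [0,0,0,0,0,0,1]
  ]
}}

```text
t: 9.6
eef_pos: [622.2, -188.0, 50.2]
tcp_rot: [3.141, 1.043, 3.076]
contact_force: [0.5, 0.1, -0.1]
opening: 17.0
```

Run:
```python
from h import *
st=state();o=org(st); print(o, (o-mid)@d_r,(o-mid)@n_r,st['joint_positions'],st['contact_force'],st['moment'])
p,R=tcpR(RR,mid+d_r*-205); plan(p,R)
s=snap('side','s2'); snap('wrist','w7'); t=snap('top','t2')
b=(260,110,380,210)
cv2.imwrite('pics/z_s2.png',cv2.resize(s['img'][b[1]:b[3],b[0]:b[2]],None,fx=6,fy=6,interpolation=cv2.INTER_CUBIC)[:,:,::-1])
b=(330,150,410,310)
cv2.imwrite('pics/z_t2.png',cv2.resize(t['img'][b[1]:b[3],b[0]:b[2]],None,fx=3.7,fy=3.7,interpolation=cv2.INTER_CUBIC)[:,:,::-1])
```

```text
[ 631.30777447 -188.5335196    68.24242768] -204.7158734020979 0.6932410699890587 [-0.25113835  0.89084721  0.62056258  1.82099351 -0.09306948 -0.16125518] [ 0.53852296  0.09993965 -0.10141206] [-0.07091766 -0.62564459 -0.05462956]
t 9.6 j [-0.25  0.89  0.62  1.82 -0.09 -0.16]
turn(8deg) [ 0.01 -0.01  0.01]
shift after turn [ 0.7 -1.   0.3] before turn [ 0.7 -1.   0.3]
```

View pics/z_s2.png

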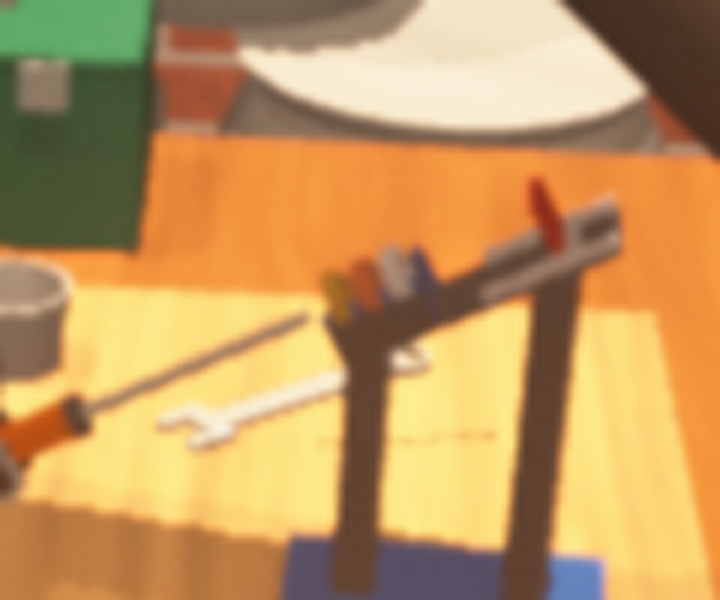

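View pics/z_t2.png

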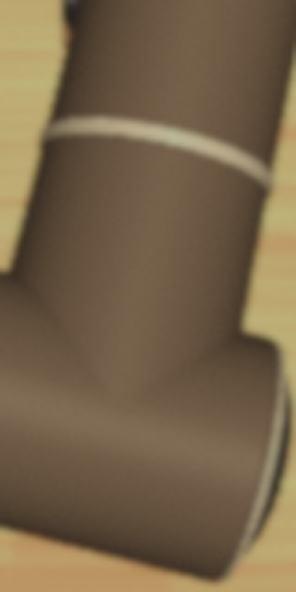

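View pics/w7.png

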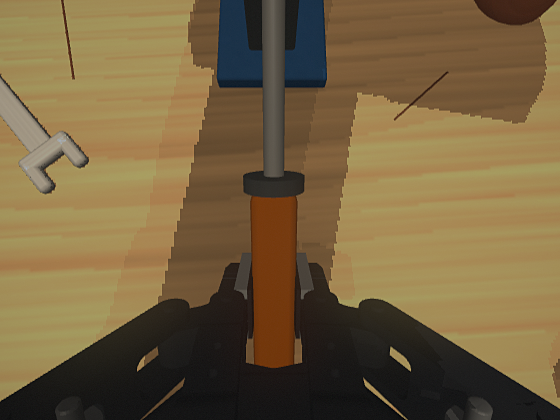

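Run:
```python
from h import *
s=load('s2'); st=state(); Rt=Rtool(st); dd=-(Rt@Rrel)[:,2]; o=org(st)
z=lambda p:((p-[260,110])*6).round(0).tolist()
print('shaft pred',z(proj(s,o+dd*51)),z(proj(s,o+dd*175)), o+dd*175-mid, ((o+dd*175)-mid)@d_r,((o+dd*175)-mid)@n_r,((o+dd*175)-mid)@RR[:,1])
for k in (-15,0,15): print('collar top',z(proj(s,mid+d_r*k+n_r*18)))
for x in (59,87): print('plate top',z(proj(s,mid+d_r*x+n_r*15)))
```

```text
shaft pred [[79.0, 406.0]] [[307.0, 310.0]] [ 27.08456723  -1.5648356  -13.29601693] -30.142140421321006 2.049654979260911 0.23841968194540133
collar top [[320.0, 269.0]]
collar top [[349.0, 257.0]]
collar top [[378.0, 244.0]]
plate top [[468.0, 212.0]]
plate top [[524.0, 188.0]]
```

Run:
```python
from h import *
V,U=np.mgrid[:420,:560]
for f in ('w2','w3'):
    s=load(f); P=pts(s,np.c_[U.ravel(),V.ravel()]).reshape(420,560,3); Q=(P-mid)
    S=Q@d_r;H=Q@n_r;Y=Q@RR[:,1]
    hsv=cv2.cvtColor(s['img'],cv2.COLOR_RGB2HSV)
    m=(abs(Y)<19)&(S>-30)&(S<40)&(H>-10)&(H<30)
    for nm,c in (('ni',(hsv[...,1]<70)&(hsv[...,2]>60)),('cu',(hsv[...,0]<14)&(hsv[...,1]>100)),('br',(hsv[...,0]>=15)&(hsv[...,0]<30)&(hsv[...,1]>120))):
        k=m&c; 
        if k.sum()<5: print(nm,k.sum());continue
        print(f,nm,k.sum(),'S',np.percentile(S[k],[5,25,50,75,95]).round(1),'H max',np.percentile(H[k],[50,95]).round(1),'Y',np.percentile(Y[k],[2,50,98]).round(1))
    print('foot z',np.median(P[125:140,250:290,2]))
    fu=(hsv[...,0]>100)&(hsv[...,0]<125)&(hsv[...,1]>120)&(V<150); print('foot',fu.sum(),np.median(P[fu],0))
    # face profile along column of bore centre
    for v in range(230,282,3): print(v,s['img'][v,266],S[v,262:271].mean().round(1),H[v,262:271].mean().round(1),P[v,266].round(1))
```

```text
w2 ni 491 S [13.1 17.1 18.8 19.3 21.3] H max [ 7.9 15.2] Y [-17.4   0.4  18.5]
w2 cu 292 S [-0.9  2.   3.6  4.1  5. ] H max [11.1 15.4] Y [-17.3  -1.9  14.5]
w2 br 253 S [-16.6 -13.2 -11.5 -10.8 -10. ] H max [11.8 15.4] Y [-16.4  -0.5  14.7]
foot z 11.55038935057593
foot 1331 [ 342.46493546 -171.09775044   11.58991305]
230 [53 49 41] 20.7 -19.2 [ 426.7 -178.1  162.8]
233 [81 73 64] 19.1 -16.7 [ 428.7 -178.1  166. ]
236 [87 79 69] 19.1 -12.8 [ 431.3 -178.1  167.6]
239 [139 128 115] 15.6 -11.8 [ 434.4 -178.1  167.8]
242 [110  60  36] 4.3 -16.6 [ 442.  -178.3  157.5]
245 [88 55 34] 4.0 -13.0 [ 444.4 -178.3  159.6]
248 [80 50 33] 0.7 -11.6 [ 448.  -178.3  159.2]
251 [98 74 35] -11.3 -16.5 [ 455.7 -178.6  149.6]
254 [99 91 83] 19.0 8.9 [ 441.6 -177.7  188. ]
257 [115 104  93] 19.3 12.5 [ 443.6 -177.6  190.1]
260 [142 139 124] 18.4 15.2 [ 445.8 -177.6  192. ]
263 [129 114 101] 13.7 15.4 [ 449.9 -177.7  190.1]
266 [118  68  42] 4.1 12.5 [ 457.3 -177.9  181.6]
269 [141  81  50] 2.8 15.0 [ 459.2 -177.9  184.3]
272 [124  77  44] -3.8 14.3 [ 463.4 -177.9  182.4]
275 [114  86  39] -11.0 13.3 [ 4
[... 659 characters left out ...]
67  41] 4.2 -15.4 [ 442.6 -178.1  158.7]
245 [98 59 39] 3.5 -12.1 [ 444.7 -178.1  161.5]
248 [84 57 34] -0.9 -11.6 [ 449.3 -178.1  158.8]
251 [76 58 25] -10.8 -14.8 [ 456.  -178.3  151.5]
254 [109 100  89] 19.2 10.2 [ 442.5 -177.4  188.4]
257 [118 107  95] 18.8 13.3 [ 443.7 -177.4  192.4]
260 [142 132 118] 16.7 15.2 [ 447.6 -177.4  190.8]
263 [103  62  39] 4.1 10.3 [ 455.7 -177.7  180.6]
266 [128  75  47] 4.1 13.7 [ 457.6 -177.6  183.4]
269 [135  76  47] 1.3 15.4 [ 460.5 -177.6  184.1]
272 [106  83  37] -10.9 11.1 [ 469.  -177.9  174.1]
275 [133  99  41] -11.0 14.5 [ 471.2 -177.9  176.4]
278 [129  96  43] -15.6 15.2 [ 475.3 -177.9  175.1]
281 [142 123  76] -191.6 -84.8 [ 577.3 -182.3    1.1]
```

Request:
{"api": "drive_tool", "payload": {
  "increments": [
    [4,0,0,0,0,0,1],
    [0,0,-6,0,0,0,1],
    [0,0,-6,0,0,0,1],
    [0,0,-6,0,0,0,1],
    [0,0,0,0,0,0,1],
    [0,0,0,0,0,0,1]
  ]
}}

```text
t: 10.35
eef_pos: [605.2, -187.7, 55.9]
tcp_rot: [-3.141, 1.045, 3.076]
contact_force: [0.2, -0.5, -0.8]
opening: 16.7
```

```bash
cat >> h.py <<'E'
def rep():
    st=state(); Rt=Rtool(st); dd=-(Rt@Rrel)[:,2]; o=org(st); 
    for n,q in (('org',o-mid),('tip',o+dd*175-mid)): print(n,'S %.1f H %.1f Y %.1f'%(q@d_r,q@n_r,q@RR[:,1]))
    F=Rt.T@st['contact_force']; print('F tool',F.round(2),'M',(Rt.T@st['moment']).round(2),'open',st['opening'].round(1),'j',st['joint_positions'].round(2),'t',st['t'])
E
python3 - <<'E'
from h import *
rep()
s=snap('side','s3'); rep()
b=(260,110,380,210)
cv2.imwrite('pics/z_s3.png',cv2.resize(s['img'][b[1]:b[3],b[0]:b[2]],None,fx=6,fy=6,interpolation=cv2.INTER_CUBIC)[:,:,::-1])
E
```

```text
org S -187.1 H -2.9 Y 0.2
tip S -12.1 H -2.9 Y 0.1Traceback (most recent call last):
  File "<stdin>", line 2, in <module>
  File "h.py", line 43, in rep
    F=Rt.T@st['contact_force']; print('F tool',F.round(2),'M',(Rt.T@st['moment']).round(2),'open',st['opening'].round(1),'j',st['joint_positions'].round(2),'t',st['t'])
                                                                                                  ^^^^^^^^^^^^^^^^^^^
AttributeError: 'float' object has no attribute 'round'
```

```bash
sed -i "s/st\['opening'\].round(1)/round(st['opening'],1)/" h.py
python3 - <<'E'
from h import *
s=snap('side','s3'); rep()
b=(260,110,380,210)
cv2.imwrite('pics/z_s3.png',cv2.resize(s['img'][b[1]:b[3],b[0]:b[2]],None,fx=6,fy=6,interpolation=cv2.INTER_CUBIC)[:,:,::-1])
E
```

```text
org S -187.3 H -3.1 Y 0.2
tip S -12.3 H -3.1 Y 0.2
F tool [ 1.34 -0.06  0.23] M [ 0.04 -0.63 -0.01] open 16.8 j [-0.26  0.84  0.55  1.79 -0.1  -0.16] t 10.4
```

View pics/z_s3.png

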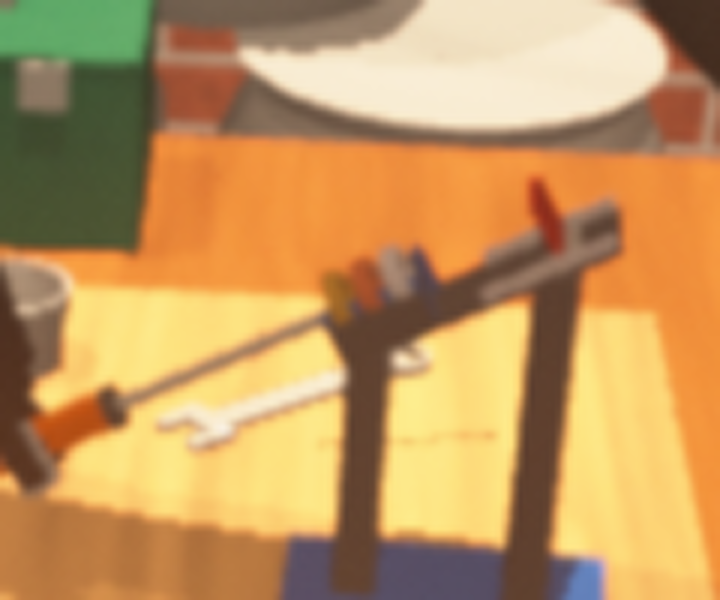

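Request:
{"api": "drive_tool", "payload": {
  "increments": [
    [-1,0,-5,0,0,0,1],
    [0,0,-5,0,0,0,1],
    [0,0,-5,0,0,0,1],
    [0,0,-5,0,0,0,1],
    [0,0,0,0,0,0,1]
  ]
}}

```text
t: 10.9
eef_pos: [588.0, -186.5, 67.1]
tcp_rot: [-3.141, 1.045, 3.076]
contact_force: [-0.5, 1.2, -0.6]
opening: 17.2
```

```bash
python3 -c "
from h import *
rep()"
```

```text
org S -166.6 H -1.7 Y 0.1
tip S 8.4 H -1.7 Y 0.1
F tool [ 0.81  1.19 -0.23] M [-0.   -0.63 -0.04] open 17.2 j [-0.26  0.8   0.49  1.78 -0.1  -0.17] t 10.9
```

Request:
{"api": "drive_tool", "payload": {
  "increments": [
    [0,0,-5,0,0,0,1],
    [0,0,-5,0,0,0,1],
    [0,0,-5,0,0,0,1],
    [0,0,-5,0,0,0,1],
    [0,0,-5,0,0,0,1],
    [0,0,0,0,0,0,1]
  ]
}}

```text
t: 11.5
eef_pos: [566.5, -185.1, 79.6]
tcp_rot: [-3.141, 1.045, 3.076]
contact_force: [0.7, 0.3, -0.9]
opening: 17.4
```

Run:
```python
from h import *
rep(); s=snap('side','s4')
b=(260,110,380,210)
cv2.imwrite('pics/z_s4.png',cv2.resize(s['img'][b[1]:b[3],b[0]:b[2]],None,fx=6,fy=6,interpolation=cv2.INTER_CUBIC)[:,:,::-1])
```

```text
org S -141.7 H -1.7 Y 0.2
tip S 33.3 H -1.7 Y 0.1
F tool [0.43 0.33 0.99] M [ 0.03 -0.55  0.02] open 17.4 j [-0.27  0.75  0.42  1.76 -0.1  -0.17] t 11.5
```

View pics/z_s4.png

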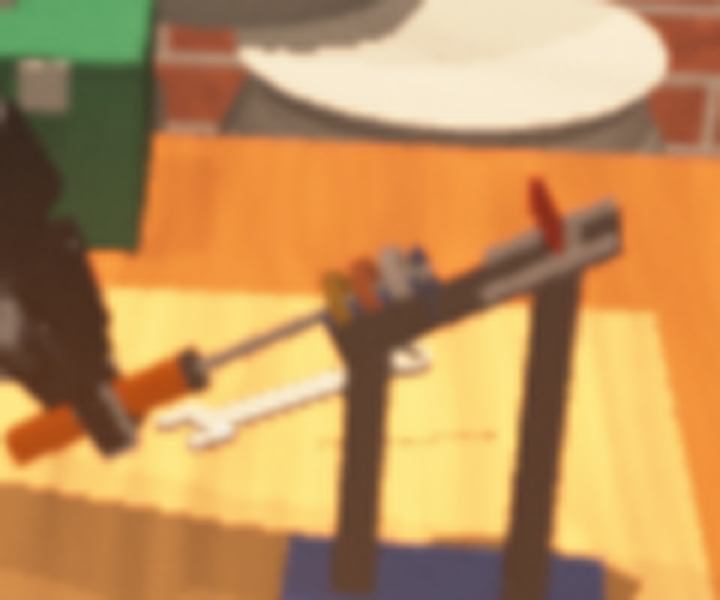

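Request:
{"api": "drive_tool", "payload": {
  "increments": [
    [0,0,-5,0,0,0,1],
    [0,0,-5,0,0,0,1],
    [0,0,-5,0,0,0,1],
    [0,0,-5,0,0,0,1],
    [0,0,-5,0,0,0,1],
    [0,0,-5,0,0,0,1],
    [0,0,-4,0,0,0,1],
    [0,0,0,0,0,0,1]
  ]
}}

```text
t: 12.35
eef_pos: [537.2, -183.2, 96.5]
tcp_rot: [-3.141, 1.045, 3.076]
contact_force: [0.5, -0.0, -1.0]
opening: 17.0
```

Run:
```python
from h import *
rep(); s=snap('side','s5'); s=snap('top','t5')
s=load('s5')
b=(260,110,380,210)
cv2.imwrite('pics/z_s5.png',cv2.resize(s['img'][b[1]:b[3],b[0]:b[2]],None,fx=6,fy=6,interpolation=cv2.INTER_CUBIC)[:,:,::-1])
```

```text
org S -107.8 H -1.7 Y 0.1
tip S 67.2 H -1.7 Y 0.1
F tool [0.6  0.   0.96] M [ 0.01 -0.6  -0.02] open 17.0 j [-0.27  0.68  0.34  1.75 -0.1  -0.18] t 12.35
```

View pics/z_s5.png

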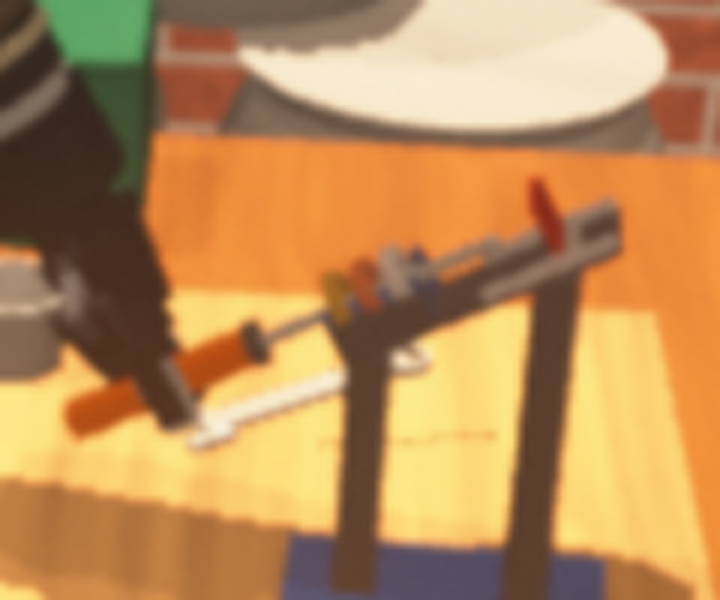

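Request:
{"api": "drive_tool", "payload": {
  "increments": [
    [0,0,-4,0,0,0,1],
    [0,0,-4,0,0,0,1],
    [0,0,-4,0,0,0,1],
    [0,0,-2,0,0,0,1],
    [0,0,0,0,0,0,1]
  ]
}}

```text
t: 12.95
eef_pos: [525.3, -182.4, 103.4]
tcp_rot: [-3.141, 1.045, 3.076]
contact_force: [0.6, 1.0, -0.3]
opening: 17.2
```

```bash
python3 -c "
from h import *
rep()"
```

```text
org S -94.0 H -1.7 Y 0.1
tip S 81.0 H -1.7 Y 0.1
F tool [-0.01  1.05  0.64] M [-0.   -0.6   0.01] open 17.2 j [-0.28  0.65  0.3   1.74 -0.11 -0.18] t 12.95
```

Request:
{"api": "drive_tool", "payload": {
  "increments": [
    [0,0,-1,0,0,0,1],
    [0,0,-1,0,0,0,1],
    [0,0,0,0,0,0,1]
  ]
}}

```text
t: 13.25
eef_pos: [523.7, -182.2, 104.0]
tcp_rot: [-3.142, 1.044, 3.076]
contact_force: [-0.3, -0.8, -0.7]
opening: 17.3
```

```bash
python3 -c "
from h import *
rep()"
```

```text
org S -92.4 H -2.0 Y 0.2
tip S 82.6 H -1.9 Y 0.1
F tool [ 0.74 -0.86  0.11] M [ 0.05 -0.63  0.02] open 17.3 j [-0.28  0.65  0.3   1.74 -0.11 -0.18] t 13.25
```

Request:
{"api": "drive_tool", "payload": {
  "increments": [
    [0,0,-1,0,0,0,1],
    [0,0,-1,0,0,0,1],
    [0,0,0,0,0,0,1]
  ]
}}

```text
t: 13.55
eef_pos: [522.0, -182.1, 105.1]
tcp_rot: [-3.142, 1.044, 3.076]
contact_force: [0.2, 0.0, -0.9]
opening: 17.1
```

```bash
python3 -c "
from h import *
rep()"
```

```text
org S -90.3 H -1.9 Y 0.2
tip S 84.7 H -1.8 Y 0.1
F tool [0.7  0.04 0.69] M [ 0.05 -0.65  0.  ] open 17.1 j [-0.28  0.64  0.3   1.74 -0.11 -0.18] t 13.55
```

Request:
{"api": "drive_tool", "payload": {
  "increments": [
    [0,0,-1,0,0,0,1],
    [0,0,0,0,0,0,1]
  ]
}}

```text
t: 13.75
eef_pos: [521.1, -182.0, 105.6]
tcp_rot: [3.142, 1.044, 3.076]
contact_force: [1.6, -0.0, -0.7]
opening: 17.2
```

Request:
{"api": "drive_tool", "payload": {
  "increments": [
    [0,0,-1,0,0,0,1],
    [0,0,0,0,0,0,1]
  ]
}}

```text
t: 13.95
eef_pos: [520.3, -182.0, 106.1]
tcp_rot: [-3.142, 1.044, 3.076]
contact_force: [0.9, -0.5, -1.1]
opening: 17.0
```

Request:
{"api": "drive_tool", "payload": {
  "increments": [
    [0,0,-1,0,0,0,1],
    [0,0,0,0,0,0,1]
  ]
}}

```text
t: 14.15
eef_pos: [519.5, -181.9, 106.5]
tcp_rot: [3.142, 1.044, 3.075]
contact_force: [0.0, -0.4, -1.2]
opening: 16.9
```

Run:
```python
from h import *
rep(); s=snap('side','s6'); rep()
b=(260,110,380,210)
cv2.imwrite('pics/z_s6.png',cv2.resize(s['img'][b[1]:b[3],b[0]:b[2]],None,fx=6,fy=6,interpolation=cv2.INTER_CUBIC)[:,:,::-1])
```

```text
org S -87.4 H -1.9 Y 0.2
tip S 87.6 H -1.9 Y 0.1
F tool [ 0.99 -0.44  0.65] M [-0.   -0.73  0.  ] open 16.9 j [-0.28  0.64  0.29  1.74 -0.11 -0.19] t 14.15
org S -87.5 H -1.9 Y 0.2
tip S 87.5 H -1.9 Y 0.1
F tool [ 1.16 -0.18  1.37] M [ 0.03 -0.7  -0.04] open 16.9 j [-0.28  0.64  0.29  1.74 -0.11 -0.19] t 14.2
```

View pics/z_s6.png

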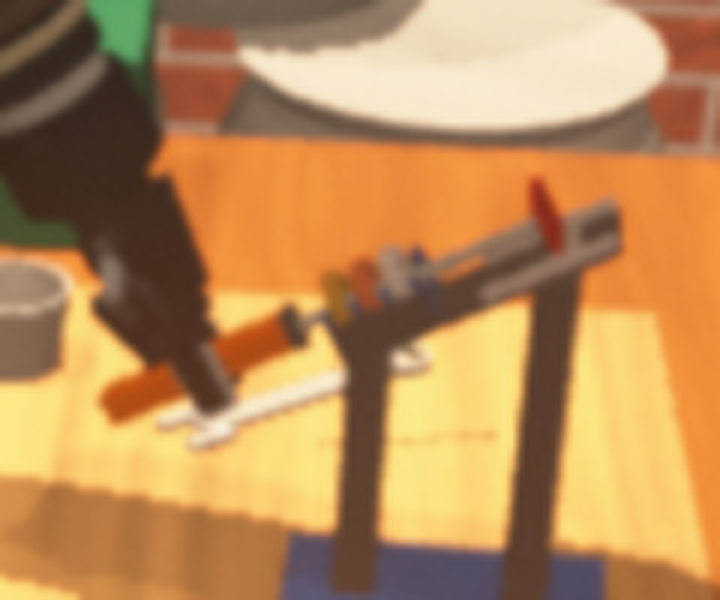

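Request:
{"api": "drive_tool", "payload": {
  "increments": [
    [0,0,-1,0,0,0,1],
    [0,0,0,0,0,0,1]
  ]
}}

```text
t: 14.4
eef_pos: [519.3, -181.9, 106.8]
tcp_rot: [-3.141, 1.046, 3.076]
contact_force: [4.2, 0.2, -3.3]
opening: 17.0
```

```bash
python3 -c "
from h import *
rep()"
```

```text
org S -87.1 H -1.8 Y 0.2
tip S 87.9 H -2.0 Y 0.1
F tool [0.78 0.49 5.3 ] M [-0.   -1.45 -0.01] open 17.0 j [-0.28  0.64  0.29  1.74 -0.11 -0.19] t 14.4
```

Request:
{"api": "drive_tool", "payload": {
  "increments": [
    [0,0,-1,0,0,0,1],
    [0,0,0,0,0,0,1]
  ]
}}

```text
t: 14.6
eef_pos: [519.2, -181.9, 107.0]
tcp_rot: [-3.141, 1.048, 3.076]
contact_force: [7.8, -0.7, -5.1]
opening: 17.3
```

```bash
python3 -c "
from h import *
rep()"
```

```text
org S -86.9 H -1.7 Y 0.2
tip S 88.1 H -2.2 Y 0.1
F tool [ 0.5  -0.18  9.29] M [ 0.02 -2.25 -0.03] open 17.3 j [-0.28  0.63  0.29  1.74 -0.11 -0.19] t 14.6
```

Request:
{"api": "drive_tool", "payload": {
  "increments": [
    [0,0,2,0,0,0,1],
    [0,0,2,0,0,0,1],
    [0,0,1,0,0,0,1],
    [-4,0,0,0,0,0,1],
    [-5,0,0,0,0,0,1],
    [-6,0,0,0,0,0,1],
    [-6,0,0,0,0,0,1],
    [0,0,0,0,0,0,1]
  ]
}}

```text
t: 15.4
eef_pos: [533.3, -182.9, 124.0]
tcp_rot: [-3.141, 1.046, 3.076]
contact_force: [-0.1, -0.3, -1.8]
opening: 17.1
```

```bash
python3 -c "
from h import *
rep()"
```

```text
org S -90.7 H 20.1 Y 0.1
tip S 84.3 H 20.0 Y 0.1
F tool [ 1.6  -0.26  0.79] M [-0.04 -0.77  0.04] open 17.1 j [-0.28  0.66  0.37  1.79 -0.1  -0.18] t 15.4
```

Request:
{"api": "drive_tool", "payload": {
  "increments": [
    [-6,0,0,0,0,0,1],
    [-8,0,0,0,0,0,1],
    [-8,0,0,0,0,0,1],
    [-8,0,0,0,0,0,1],
    [-8,0,0,0,0,0,1],
    [-7,0,0,0,0,0,1],
    [0,0,0,0,0,0,1],
    [0,0,0,0,0,0,1]
  ]
}}

```text
t: 16.2
eef_pos: [555.3, -184.3, 162.0]
tcp_rot: [-3.142, 1.044, 3.076]
contact_force: [-0.5, 0.1, -2.8]
opening: 17.1
```

Run:
```python
from h import *
rep(); s=snap('side','s7'); rep(); snap('wrist','w8')
b=(260,80,380,180)
cv2.imwrite('pics/z_s7.png',cv2.resize(s['img'][b[1]:b[3],b[0]:b[2]],None,fx=6,fy=6,interpolation=cv2.INTER_CUBIC)[:,:,::-1])
```

```text
org S -90.8 H 64.1 Y 0.2
tip S 84.2 H 64.1 Y 0.1
F tool [2.7  0.09 0.95] M [-0.01 -0.82 -0.03] open 17.1 j [-0.27  0.71  0.53  1.91 -0.1  -0.18] t 16.2
org S -90.7 H 63.8 Y 0.2
tip S 84.3 H 63.9 Y 0.1
F tool [2.3  0.3  0.64] M [ 0.05 -0.88 -0.04] open 17.4 j [-0.27  0.71  0.53  1.91 -0.1  -0.18] t 16.25
```

View pics/z_s7.png

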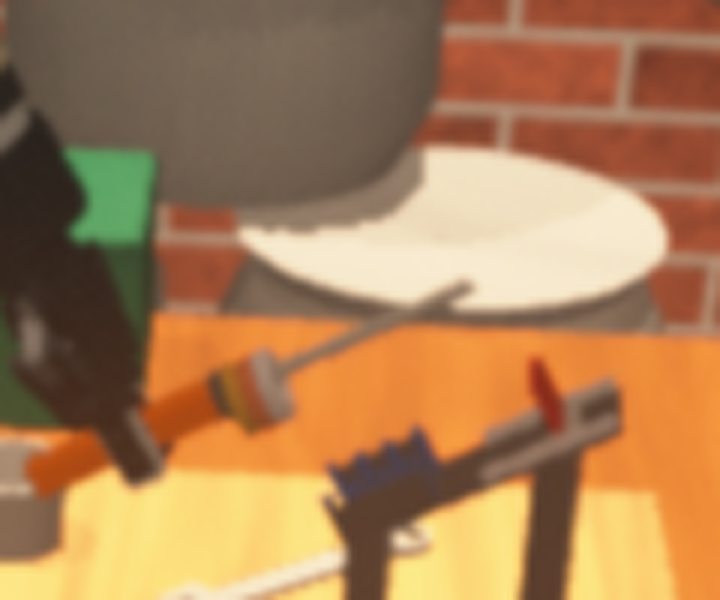

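View pics/w8.png

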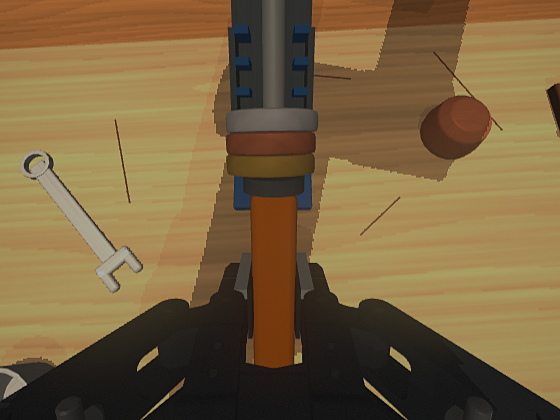

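```bash
python3 -c "
from h import *
plan(GP-70*GR[:,0],GR)"
```

```text
t 16.3 j [-0.27  0.71  0.53  1.91 -0.1  -0.18]
turn(8deg) [-0.52 -0.01 -0.3 ]
shift after turn [ 23.5 363.3  38. ] before turn [ 38.8 363.8  11.6]
```

Request:
{"api": "drive_tool", "payload": {
  "increments": [
    [0,12,0,0,0,0,1],
    [0,25,0,0,0,0,1],
    [0,35,0,0,0,0,1],
    [0,35,0,0,0,0,1],
    [0,35,2,0,0,0,1],
    [0,35,3,0,0,0,1],
    [0,35,3,0,0,0,1],
    [0,35,3,0,0,0,1]
  ]
}}

```text
t: 17.1
eef_pos: [580.5, 63.8, 156.5]
tcp_rot: [-3.141, 1.044, 3.076]
contact_force: [0.4, -0.2, -3.1]
opening: 17.0
```

Request:
{"api": "drive_tool", "payload": {
  "increments": [
    [0,35,0,0,0,0,1],
    [0,35,0,0,0,0,1],
    [0,28,0,0,0,0,1],
    [0,18,0,0,0,0,1],
    [0,0,0,-0.26,0,-0.15,1],
    [0,0,0,-0.26,0,-0.15,1],
    [0,0,0,0,0,0,1],
    [0,0,0,0,0,0,1]
  ]
}}

```text
t: 17.9
eef_pos: [588.6, 176.9, 156.5]
tcp_rot: [3.141, 1.044, -3.125]
contact_force: [0.1, -0.4, -2.0]
opening: 17.0
```

Run:
```python
from h import *
plan(GP-40*GR[:,0],GR); print(state()['contact_force'],state()['opening'])
s=snap('side','s8'); snap('wrist','w9')
b=(220,180,420,310)
cv2.imwrite('pics/z_s8.png',cv2.resize(s['img'][b[1]:b[3],b[0]:b[2]],None,fx=4,fy=4,interpolation=cv2.INTER_CUBIC)[:,:,::-1])
```

```text
t 17.9 j [0.24 0.78 0.65 1.96 0.11 0.19]
turn(8deg) [-0.01 -0.01 -0.  ]
shift after turn [69.   2.8  0.7] before turn [69.   2.8  0.7]
[ 0.0659949  -0.36709419 -1.97293375] 16.968294236858917
```

View pics/z_s8.png

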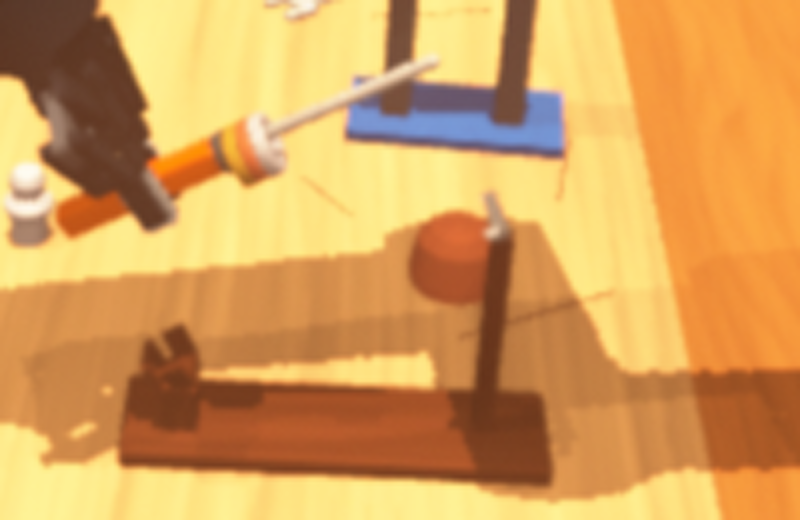

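View pics/w9.png

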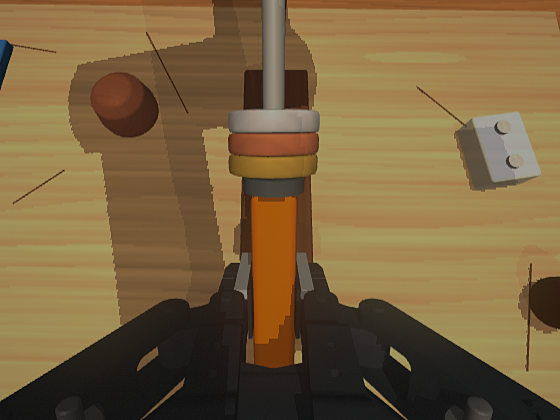

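Request:
{"api": "drive_tool", "payload": {
  "increments": [
    [10,1.4,0,0,0,0,1],
    [20,1.4,0,0,0,0,1],
    [20,0,0,0,0,0,1],
    [20,0,0,0,0,0,1],
    [10,0,0,0,0,0,1],
    [0,0,0,0,0,0,1],
    [0,0,0,0,0,0,1]
  ]
}}

```text
t: 18.7
eef_pos: [548.5, 179.0, 87.9]
tcp_rot: [3.141, 1.044, -3.125]
contact_force: [0.8, -0.7, -2.2]
opening: 17.4
```

Run:
```python
from h import *
plan(GP,GR); print(state()['contact_force'],state()['opening'])
```

```text
t 18.7 j [0.25 0.7  0.35 1.74 0.12 0.21]
turn(8deg) [-0.01 -0.   -0.  ]
shift after turn [29.6  0.1  0.9] before turn [29.6  0.   0.9]
[ 0.7642656  -0.70819683 -2.20332248] 17.440824159122727
```

Request:
{"api": "drive_tool", "payload": {
  "increments": [
    [8,0,0,0,0,0,1],
    [8,0,0,0,0,0,1],
    [6,0,0,0,0,0,1],
    [4,0,0,0,0,0,1],
    [0,0,0,0,0,0,1],
    [0,0,0,0,0,0,1]
  ]
}}

```text
t: 19.3
eef_pos: [535.2, 179.2, 65.0]
tcp_rot: [3.141, 1.044, -3.124]
contact_force: [-0.6, -0.5, -3.0]
opening: 17.4
```

Run:
```python
from h import *
plan(GP,GR); rep(); s=snap('side','s9'); snap('wrist','w10')
b=(220,180,420,310)
cv2.imwrite('pics/z_s9.png',cv2.resize(s['img'][b[1]:b[3],b[0]:b[2]],None,fx=4,fy=4,interpolation=cv2.INTER_CUBIC)[:,:,::-1])
```

```text
t 19.3 j [0.26 0.68 0.27 1.67 0.12 0.21]
turn(8deg) [ 0. -0.  0.]
shift after turn [ 3.1 -0.4  0.8] before turn [ 3.1 -0.4  0.8]
org S -101.0 H -42.1 Y 362.3
tip S 73.6 H -41.7 Y 349.5
F tool [ 2.95 -0.51  1.  ] M [ 0.   -0.86  0.04] open 17.4 j [0.26 0.68 0.27 1.67 0.12 0.21] t 19.3
```

View pics/z_s9.png

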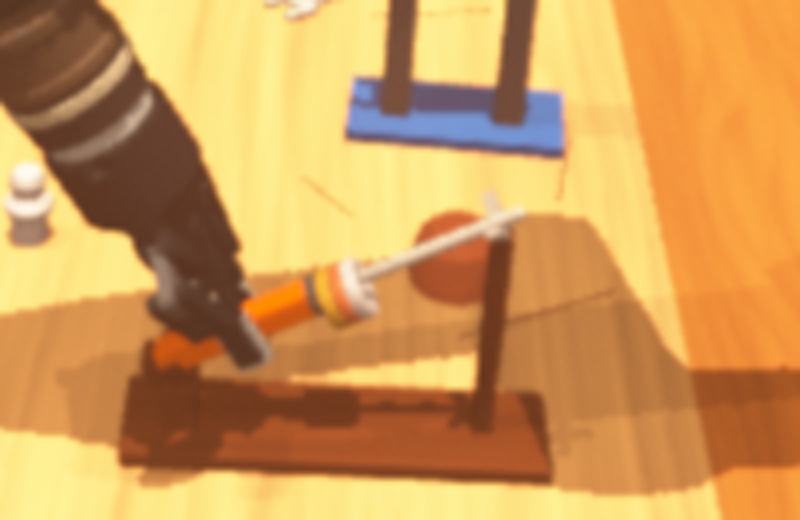

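Aligned, 3 mm above rest. Lower the rest in small steps.

Request:
{"api": "drive_tool", "payload": {
  "increments": [
    [1,-0.2,0,0,0,0,1],
    [1,0,0,0,0,0,1],
    [0,0,0,0,0,0,1],
    [0,0,0,0,0,0,1]
  ]
}}

```text
t: 19.8
eef_pos: [534.3, 179.0, 63.2]
tcp_rot: [3.141, 1.044, -3.124]
contact_force: [0.4, 0.2, -2.2]
opening: 17.3
```

```bash
python3 -c "
from h import *
plan(GP,GR); rep()"
```

```text
t 19.8 j [0.26 0.68 0.27 1.67 0.12 0.21]
turn(8deg) [-0. -0. -0.]
shift after turn [ 1.  -0.2  0.7] before turn [ 1.  -0.2  0.7]
org S -101.1 H -44.1 Y 362.0
tip S 73.5 H -43.8 Y 349.2
F tool [1.67 0.18 1.49] M [-0.01 -0.89  0.01] open 17.3 j [0.26 0.68 0.27 1.67 0.12 0.21] t 19.8
```

Request:
{"api": "drive_tool", "payload": {
  "increments": [
    [1,0,0,0,0,0,1],
    [0,0,0,0,0,0,1]
  ]
}}

```text
t: 20.0
eef_pos: [533.8, 178.9, 62.3]
tcp_rot: [3.141, 1.044, -3.124]
contact_force: [0.6, -1.2, -1.2]
opening: 16.9
```

```bash
python3 -c "
from h import *
plan(GP,GR); rep()"
```

```text
t 20.0 j [0.26 0.68 0.26 1.67 0.12 0.21]
turn(8deg) [ 0. -0.  0.]
shift after turn [ 0.1 -0.1  0.7] before turn [ 0.1 -0.1  0.7]
org S -101.1 H -45.1 Y 361.9
tip S 73.5 H -44.7 Y 349.1
F tool [ 0.77 -1.22  1.1 ] M [-0.12 -0.7  -0.1 ] open 16.9 j [0.26 0.68 0.26 1.67 0.12 0.21] t 20.0
```

Request:
{"api": "drive_tool", "payload": {
  "increments": [
    [0.3,0,0,0,0,0,0.55],
    [0,0,0,0,0,0,0.5],
    [0,0,0,0,0,0,0.4],
    [0,0,0,0,0,0,0.2],
    [0,0,0,0,0,0,-0.2],
    [0,0,0,0,0,0,-1],
    [0,0,0,0,0,0,-1],
    [0,0,0,0,0,0,-1]
  ]
}}

```text
t: 20.8
eef_pos: [533.6, 179.0, 62.0]
tcp_rot: [3.141, 1.044, -3.124]
contact_force: [1.1, 0.1, 0.1]
opening: 85.2
```

Run:
```python
from h import *
rep(); s=snap('side','s10'); snap('wrist','w11')
b=(220,180,420,310)
cv2.imwrite('pics/z_s10.png',cv2.resize(s['img'][b[1]:b[3],b[0]:b[2]],None,fx=4,fy=4,interpolation=cv2.INTER_CUBIC)[:,:,::-1])
```

```text
org S -101.1 H -45.4 Y 362.0
tip S 73.5 H -45.0 Y 349.2
F tool [-0.66  0.08  0.84] M [-0.   -0.47 -0.02] open 85.2 j [0.26 0.68 0.26 1.67 0.12 0.21] t 20.8
```

View pics/z_s10.png

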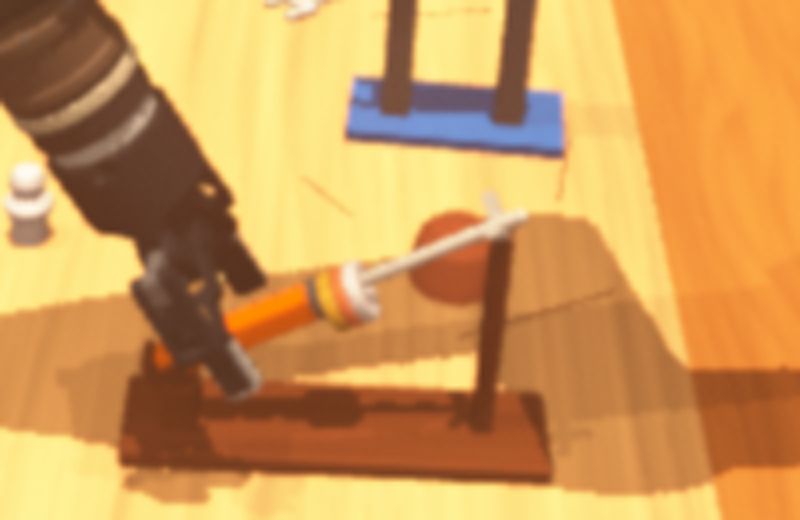

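View pics/w11.png

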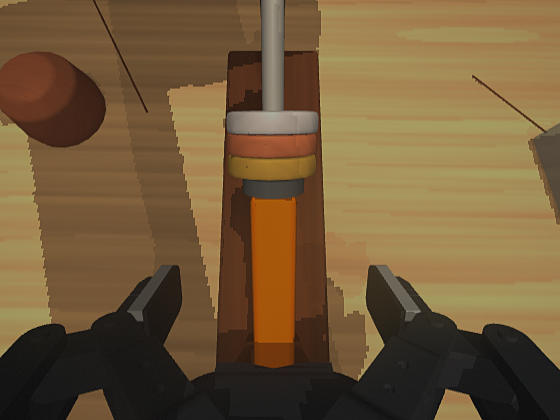

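Skewer rests in the cradle with the collars against the flange, fingers clear. Retreat square to the line.

Request:
{"api": "drive_tool", "payload": {
  "increments": [
    [-10,0,0,0,0,0,-1],
    [-20,0,0,0,0,0,-1],
    [-25,0,0,0,0,0,-1],
    [-25,0,0,0,0,0,-1],
    [-15,0,0,0,0,0,-1],
    [0,0,0,0,0,0,-1],
    [0,0,0,0,0,0,-1],
    [0,0,0,0,0,0,-1]
  ]
}}

```text
t: 21.7
eef_pos: [580.9, 179.7, 143.4]
tcp_rot: [-3.142, 1.043, -3.124]
contact_force: [-0.3, 0.3, -0.0]
opening: 85.6
```

Run:
```python
from h import *
s=snap('wrist','w12'); t=snap('side','s11')
d=-RC[:,2]; n=-RC[:,0]; y=-RC[:,1]
for x in (-55,45): print(x,[proj(s,seat+d*x+y*q+n*9)[0].round(1).tolist() for q in (-9,9)])
print('tip',proj(s,seat+d*175),proj(s,seat+d*100))
hsv=cv2.cvtColor(s['img'],cv2.COLOR_RGB2HSV); m=(hsv[...,0]<22)&(hsv[...,1]>190)&(hsv[...,2]>150)
V,U=np.mgrid[:420,:560]; m&=(U>250)&(U<300)&(V<320)
for v in (190,220,250,270): k=U[v][m[v]]; print(v,k.min() if len(k) else 0,k.max() if len(k) else 0)
k=V[:,274][m[:,274]]; print(k.min(),k.max())
# side: compare tip
a=load('side0'); b=(300,220,370,270)
cv2.imwrite('pics/cmp.png',np.vstack([cv2.resize(q['img'][b[1]:b[3],b[0]:b[2]],None,fx=6,fy=6,interpolation=cv2.INTER_CUBIC) for q in (a,t)])[:,:,::-1])
p=snap('top','t9'); cv2.absdiff
```

```text
-55 [[285.0, 295.5], [260.7, 295.4]]
45 [[286.7, 160.1], [259.0, 160.1]]
tip [[272.90146164 -74.70052827]] [[272.89562245  70.3833239 ]]
190 262 285
220 262 285
250 263 285
270 263 285
163 292
```

View pics/cmp.png

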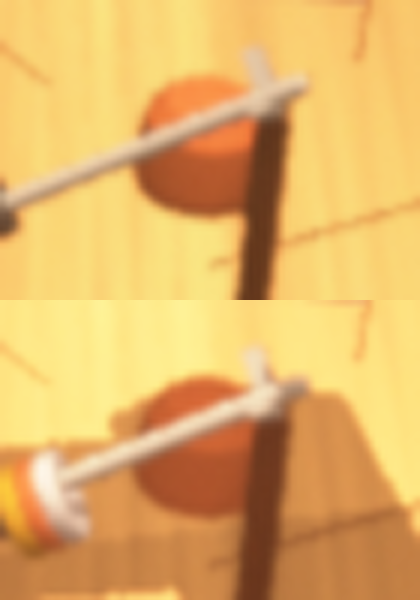

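View pics/w12.png

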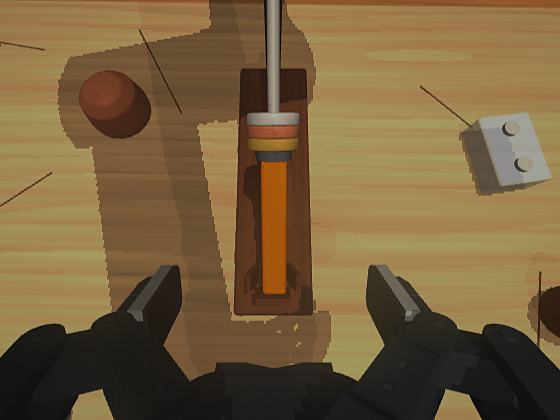

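View pics/s11.png

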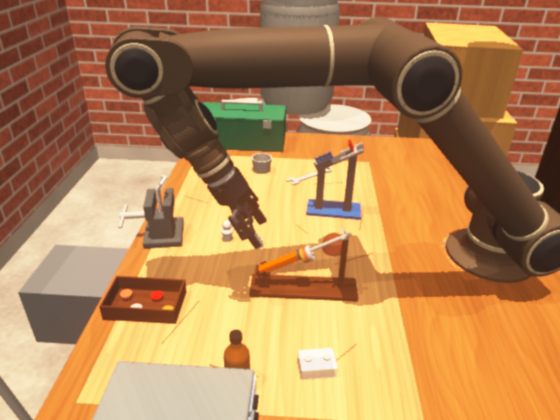

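The tip is at the same pixel as at the start (about zoom (303,85) before and (303,383−300) after). The handle also matches its original place, and the gripper is clear. Handing in.

```bash
python3 -c "
from h import *
print(sign_off()); print(state()['t'])"
```

```text
the job is handed in; nothing more can be done
None
the job is handed in; nothing more can be done
```

The skewer is back in its cradle, released, with all three collars on its shaft. I handed in at about 22 s; `sign_off` reports no verdict, so these checks are my own.

**What I did:** I gripped the handle and threaded the shaft up through the three collars. I fed it forward until the tip met the end plate, then backed off about 5 mm and lifted about 66 mm square to the slope. Then I carried the skewer back, laid it in the cradle, let go and withdrew.

**Plate contact:** The force along the shaft rose to 5.3 N, then 9.3 N after one more 1 mm step. That is below the roughly 15 N at which the plate gives way. The tip was about where I had estimated the plate from the wrist image. I did not measure the plate's position again afterwards.

**Last checks:**
- **Skewer position:** In the side view the tip is at the same pixel as at the start. In the wrist view the handle is within about 3 px (2 mm) of its expected place.
- **Collars:** All three sit against the flange.
- **Gripper and bystanders:** The gripper is open and about 95 mm clear, with no contact force. The bystanders look unmoved in the final side view by eye; I did not measure them.

**Disagreement:** The wrist view put the bore line about 2 mm lower than I first assumed, and the side view about 3 mm lower. I lowered the skewer by 4 mm before threading, and it went in with no noticeable side force.

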